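Shelve parts boxes on the tilted case stand

ROBOT

A 6-joint arm with a two-finger parallel gripper is mounted at the origin on the work surface. World frame = base frame: x ahead of the robot, y to its left, z up, the work surface at z = 0. Lengths are in m, angles in degrees, forces in N, time in s.
With the tool pointing down it reaches from about 0.25 to 0.725 m from the base axis. Payload 9.7 kg.
Tool frame: the origin (TCP) lies midway between the tips of the shut fingers; the grasp point (between the pads) lies 19 mm behind it; z points along the fingers, y is the direction in which the jaws open and shut (so a half turn about z gives the same grasp; the last joint's range is limited). The gripper opens to 85 mm and grips with 20 to 120 N. Pads are 22 mm wide; open, the fingers measure 114 mm over their backs; the gripper's body (76 mm by 85 mm) begins 54 mm behind the grasp point. The pads swing forward as they close: fully open they stand 13 mm farther back than shut.
Start: joints at [-70.588, 4.979, 10.078, 95.1, 0, 90], TCP at [0.183, -0.519, 0.231] pointing down, gripper open.
Joint ranges: [-179.16, 179.16], [-48.56, 103.87], [-65.8, 70.77], [-126.05, 130.52], [-82.76, 87.17], [-180, 180]. Speed limits (degrees/s): [127.2, 127.2, 147.25, 180, 180, 180].

INTERFACE

Orientations are given as [roll, pitch, yaw] about the fixed x, y, z axes, in that order (R = Rz(yaw) Ry(pitch) Rx(roll)).
In Python, from workcell import bot, camera, recognise gives the robot as it stands. The module is installed in compiled form; this text tells all that it offers.
- The arm moves only by the tool apply_moves, never from a script. Its argument "targets" is one flat list of numbers, 7 for each row, row after row: the shift along the world's x, y, z in units of 30 mm (1.0 is 30 mm), then the turn, a rotation vector about the world's x, y, z in units of 6 degrees (1.0 is 6 degrees), then the opening, from 0 (shut) to 1 (fully open). A call has 1 to 5 rows; each row is the pose to reach, as a shift and turn from the pose commanded when the call began; what a row does not reach only later rows make up. A row lasts 1/10 s, in which the tool goes at most 50 mm and 8.59 degrees, less where a joint would pass 70% of its speed; a pose out of reach is approached as far as the arm can. A call with a gripper value outside its range is refused whole. The fingers move at their own pace and stop on an object; "newtons" is the grip in N (left out, the last holds). Time passes only in rows, so rows that repeat a pose let the fingers close. It gives the time, the measured TCP pose, the force and the opening at its end, in the units of the state.
- bot.get_obs(): the state, without advancing time (a new reading comes with each control period).
- camera(name): name is "side" or "top"; returns a dict with "img" (420x560x3 uint8, red, green, blue), "intrinsics" (3x3 intrinsics, pixels), "k1" (the pictures are not rectified: a ray, as slopes to the right and down, at radius r is drawn at 1 + k1 r^2 times it, then the intrinsics apply), "origin" and "rotation" of the camera in the world. Camera axes: x right, y up, looking along -z (the intrinsics and any distortion apply to the point x, -y, -z); pixel columns grow to the right and rows downward; lengths in m; the calibration is good to about 2 mm. A picture is of the moment at which its call begins. There is no depth.
- bot.job_done(): hands the job in, once; it reports no verdict.
Trained networks look in the newest picture that a camera, given by its name, has taken for a name from the list of things; names that differ only in an ending like _2 or _b are one class to them, and where a whole thing is asked for, a point or a joint stands for the part that bears it (a point fixed in the world has none). Each returns a list of dicts, best first, with "conf" (0 to 1); they miss things now and then, are a little off and sometimes report something else, mostly with a low value. They report only what shows in the picture. A call takes as long as a camera call. They do not tell look-alikes from the thing itself.
- recognise(query, camera): "box" ([left, top, right, bottom] in pixels, round what is visible of it).
The state is a dict: "time": time; "q": joint angles; "qd": joint speeds; "joint_efforts": joint torques, N m; "ee_pos": TCP position; "tcp_rot": TCP orientation; "wrist_force": force on the tool from outside, world axes, zero at the start; "torque": the same for the moment, N m; "opening": finger opening in m.
Only numpy, scipy, OpenCV 4.12 (cv2) and the standard library are available. Lean on these libraries where they do the work, as an engineer would, in place of code of your own. Each camera call takes 0.05 s, during which the arm holds its last target.

TASK

Put the spare parts away on the tilted grey stand: the two blue plastic cases in the bay with the blue ticket, one on top of the other, and the two brown cartons likewise in the bay with the brown ticket. Every box must lie lid up, flat on the sloping floor or on the box below it, in the middle of its bay and square, with one short end pushed right back against the backstop. Set the boxes down gently without dropping or tipping them over, and leave everything else on the desk where it lies.

Things in the scene. Friction and masses are not known exactly. Their poses are not given: they have to be found in the camera images.
- stand: fixed grey sheet-steel stand with two bays side by side; origin on the desk under its middle, front to -x, bays 70 mm either side along y. Its floor slopes 19 degrees down to the backstop at its rear: 136 mm from front edge to backstop; backstop 73 mm high, square to the floor. Fins 3 mm thick, 26 mm high, between and outside the bays, reach 96 mm forward of the backstop
- blue_bay (a point): bay of the stand for blue cases (left or right), marked by a blue 78 x 28 mm ticket on its front strip and a blue tab on top of the backstop. Point: on the sloping floor at the foot of the backstop, mid-bay; x down the slope into the backstop (its face is x = 0), y along the backstop, z square to the floor (floor is z = 0). Fins' inner faces at y = +-68 mm
- brown_bay (a point): the stand's other bay, for cartons, marked by brown tickets; point, axes and sizes as blue_bay, 140 mm from it along y
- case_a_mid (a point): blue plastic hinged parts case with a lighter blue lid, 84 mm long (x), 56 mm wide (y), 42 mm high, closed and rigid, about 0.2 kg. Starts lid up on the 3 mm mat, length within 30 degrees of the robot's x. Point: the middle of the box, half-way up; x along its length, y across its width, z up through the lid
- case_b_mid (a point): second blue plastic hinged parts case with a lighter blue lid, 84 mm long (x), 56 mm wide (y), 42 mm high, closed and rigid, about 0.2 kg. Otherwise as case_a_mid
- carton_a_mid (a point): brown card carton of new parts, taped shut and rigid, 88 mm long (x), 60 mm wide (y), 44 mm high, about 0.16 kg. Starts lid up on the 3 mm mat, length within 30 degrees of the robot's x. Point: the middle of the box, half-way up; x along its length, y across its width, z up through the lid
- carton_b_mid (a point): second brown card carton of new parts, taped shut and rigid, 88 mm long (x), 60 mm wide (y), 44 mm high, about 0.16 kg. Otherwise as carton_a_mid
- bezel: loose bystander: chrome rectangular window bezel, 44 x 26 mm, 6 mm high, lying on the mat between the boxes; origin under its centre
- winding_key: loose bystander: black plastic winding key, about 47 x 28 mm, 9 mm high, lying at the right edge of the mat; origin on its underside near the middle
- lens_cap: loose bystander: steel lens cap, 44 mm across, 10 mm high, lying at the left edge of the mat; origin under its centre
- adapter: loose bystander: copper-toned lens adapter ring, 58 mm across, 14 mm high, beyond the mat; origin under its centre
- canister: loose bystander: small screw-top aluminium canister, 36 mm across, 52 mm high, standing beyond the stand and mat; origin under its centre
- screwdriver: loose bystander: small screwdriver, 120 mm long, lying beyond the mat to the right; origin under its middle
Things that resemble listed ones, but are neither listed nor needed, are in the scene too. What is shaped like the part that bears case_b_mid but green or red is not meant.

How it is judged (in metres and radians):
At the end, for the whole second after the job is handed in: Two blue cases in the blue bay, two cartons in the brown bay, one on the other (either below): each within 6 mm of its height above the slope, 7 mm of the backstop, 30 mm of the bay's mid-line, 0.10 rad of flat, 0.15 rad of square; released, at rest (0.02 m/s, 0.15 rad/s) (((z of case_a_mid in the frame of blue_bay between 0.015 and 0.027 m and x of case_a_mid in the frame of blue_bay between -0.049 and -0.038 m and y of case_a_mid in the frame of blue_bay between -0.03 and 0.03 m and angle between the z axis of each of case_a_mid, case_b_mid and the z axis of blue_bay, either way round below 0.1 rad and angle between the x axis of each of case_a_mid, case_b_mid and the x axis of blue_bay, either way round below 0.15 rad and z of case_b_mid in the frame of blue_bay between 0.057 and 0.069 m and x of case_b_mid in the frame of blue_bay between -0.049 and -0.038 m and y of case_b_mid in the frame of blue_bay between -0.03 and 0.03 m) or (z of case_b_mid in the frame of blue_bay between 0.015 and 0.027 m and x of case_b_mid in the frame of blue_bay between -0.049 and -0.038 m and y of case_b_mid in the frame of blue_bay between -0.03 and 0.03 m and angle between the z axis of each of case_b_mid, case_a_mid and the z axis of blue_bay, either way round below 0.1 rad and angle between the x axis of each of case_b_mid, case_a_mid and the x axis of blue_bay, either way round below 0.15 rad and z of case_a_mid in the frame of blue_bay between 0.057 and 0.069 m and x of case_a_mid in the frame of blue_bay between -0.049 and -0.038 m and y of case_a_mid in the frame of blue_bay between -0.03 and 0.03 m)) and ((z of carton_a_mid in the frame of brown_bay between 0.016 and 0.028 m and x of carton_a_mid in the frame of brown_bay between -0.051 and -0.04 m and y of carton_a_mid in the frame of brown_bay between -0.03 and 0.03 m and angle between the z axis of each of carton_a_mid, carton_b_mid and the z axis of brown_bay, either way round below 0.1 rad and angle between the x axis of each of carton_a_mid, carton_b_mid and the x axis of brown_bay, either way round below 0.15 rad and z of carton_b_mid in the frame of brown_bay between 0.06 and 0.072 m and x of carton_b_mid in the frame of brown_bay between -0.051 and -0.04 m and y of carton_b_mid in the frame of brown_bay between -0.03 and 0.03 m) or (z of carton_b_mid in the frame of brown_bay between 0.016 and 0.028 m and x of carton_b_mid in the frame of brown_bay between -0.051 and -0.04 m and y of carton_b_mid in the frame of brown_bay between -0.03 and 0.03 m and angle between the z axis of each of carton_b_mid, carton_a_mid and the z axis of brown_bay, either way round below 0.1 rad and angle between the x axis of each of carton_b_mid, carton_a_mid and the x axis of brown_bay, either way round below 0.15 rad and z of carton_a_mid in the frame of brown_bay between 0.06 and 0.072 m and x of carton_a_mid in the frame of brown_bay between -0.051 and -0.04 m and y of carton_a_mid in the frame of brown_bay between -0.03 and 0.03 m)) and linear speed of each of case_a, case_b, carton_a, carton_b below 0.02 m/s and angular speed of each of case_a, case_b, carton_a, carton_b below 0.15 rad/s); the robot touches nothing.
It fails at once if a box falls freely (faster than 0.7 m/s with no finger on it: a drop of more than about 25 mm) ((contact force between the fingers and case_a below 0.05 N and linear speed of case_a above 0.7 m/s) or (contact force between the fingers and case_b below 0.05 N and linear speed of case_b above 0.7 m/s) or (contact force between the fingers and carton_a below 0.05 N and linear speed of carton_a above 0.7 m/s) or (contact force between the fingers and carton_b below 0.05 N and linear speed of carton_b above 0.7 m/s)).
It fails at once if a box is tipped more than 52 degrees from lid up (angle between any of case_a_mid, case_b_mid, carton_a_mid, carton_b_mid's own z axis and vertical above 0.9 rad).
It fails at once if the key, bezel, lens cap, adapter, loose canister or screwdriver is moved by more than 20 mm (distance of any of winding_key, bezel, lens_cap, adapter, canister, screwdriver from where it was at the start of the episode above 0.02 m).
It also fails if it takes over 72 s, if anything falls off the work surface, if the arm or the gripper's body presses on something with over 40 N, if the wrist force passes 120 N, or if a joint passes its speed limit or range.

## Working session

There is one attempt and no reset: what is moved stays moved. The work goes in short steps, Python scripts to look and compute and a tool call to move; the robot and the scene stay as the last step left them, time stands still between calls to the robot, and variables do not carry over. Pictures are saved under pics/ and viewed, and the job is handed in when it is done.

Besides the shell and the picture viewer there is one more tool, called after "Emit:" as name(argument=value, ...) on one line, values as JSON. apply_moves: Moves the arm, as the interface text tells. Its arguments: {"type":"object","properties":{"targets":{"type":"array"},"newtons":{"type":"number"}},"required":["targets"]}

```bash
mkdir -p pics; ls; cat > h.py <<'E'
import numpy as np, cv2
from workcell import bot, camera, recognise
E
python3 - <<'E'
from h import *
import json
for n in ("top","side"):
    c=camera(n); cv2.imwrite(f"pics/{n}0.png",c["img"][:,:,::-1])
    print(n,c["intrinsics"],c["k1"],c["origin"],c["rotation"])
    for q in ["stand","case_a_mid","carton_a_mid","bezel","winding_key","lens_cap","adapter","canister","screwdriver"]:
        print(q,[(np.round(d["box"]).astype(int).tolist(),round(d["conf"],2)) for d in recognise(q,n)])
print(bot.get_obs())
E
```

```text
pics
top [[479.9737586    0.         277.61907579]
 [  0.         479.9737586  209.34375305]
 [  0.           0.           1.        ]] -0.03334407573026665 [3.93760375e-01 1.14534670e-03 1.28482400e+00] [  7.21769359  -0.93548894 -88.86787947]
stand [([106, 145, 213, 277], 0.57)]
case_a_mid [([327, 162, 360, 199], 0.69)]
carton_a_mid [([276, 167, 307, 204], 0.73), ([379, 194, 390, 209], 0.49)]
bezel [([312, 204, 325, 218], 0.59)]
winding_key [([378, 196, 388, 210], 0.61)]
lens_cap [([246, 207, 263, 226], 0.5)]
adapter [([304, 116, 325, 137], 0.5)]
canister [([244, 116, 262, 134], 0.63)]
screwdriver [([354, 135, 396, 150], 0.6), ([277, 216, 309, 256], 0.16)]
side [[485.99234139   0.         282.77171414]
 [  0.         485.99234139 213.27817956]
 [  0.           0.           1.        ]] -0.10235301995941455 [0.45818479 0.7940586  0.72026551] [  50.61517755    0.26809997 -174.25899573]
stand [([164, 263, 364, 420], 0.66)]
case_a_mid [([235, 161, 270, 191], 0.8)]
carton_a_mid [([232, 196, 276, 230], 0.86), ([290, 294, 344, 372], 0.69)]
bezel [([273, 194, 291, 205], 0.65)]
winding_key []
lens_cap [([272, 241, 294, 255], 0.83)]
adapter [([176, 187, 198, 207], 0.76)]
canister [([162, 224, 178, 252], 0.76)]
screwdriver [([210, 146, 230, 166], 0.72)]
{'time': 1.0, 'q': array([-7.05857085e+01,  4.97800519e+00,  1.00786811e+01,  9.50985164e+01,
        6.60378830e-04,  8.99985921e+01]), 'qd': array([ 0.01845294, -0.10123613,  0.06427225,  0.03233921,  0.00518174,
        0.02429061]), 'joint_efforts': array([-2.12693041e-03, -5.20106721e+01,  4.64868271e+01,  1.63048830e-03,
       -2.24426713e-04,  9.55268632e-06]), 'ee_pos': array([ 0.18282301, -0.51873116,  0.23129692]), 'tcp_rot': array([ 1.79997841e+02, -6.60325767e-04,  1.94156994e+01]), 'wrist_force': array([ 0.23297714, -0.27993387,  0.06297147]), 'torque': array([ 0.01364956,  0.0012295 , -0.0153098 ]), 'opening': 0.08550699923994645}
```

View pics/top0.png

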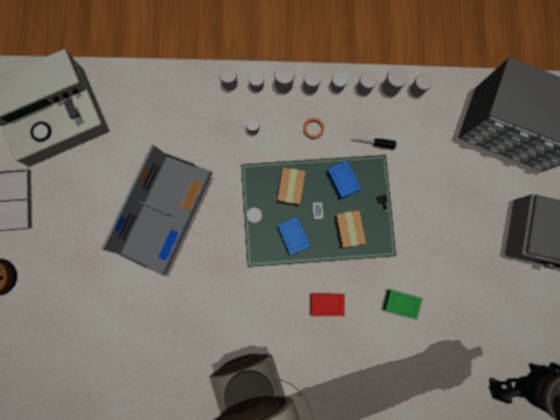

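View pics/side0.png

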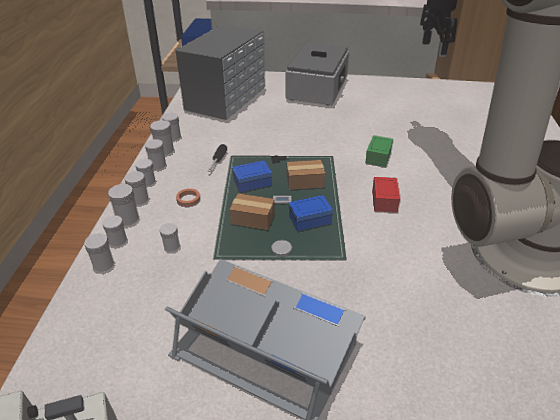

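```bash
cat >> h.py <<'E'
from scipy.spatial.transform import Rotation as Rn
def Rot(r): return Rn.from_euler('xyz',r,degrees=True).as_matrix()
def proj(c,P):
    P=np.atleast_2d(P); p=(P-np.array(c["origin"]))@Rot(c["rotation"])
    u=p[:,0]/-p[:,2]; v=-p[:,1]/-p[:,2]; s=1+c["k1"]*(u*u+v*v)
    K=np.array(c["intrinsics"]); return np.c_[K[0,0]*u*s+K[0,2],K[1,1]*v*s+K[1,2]]
def boxpts(L,W,H,x,y,yaw,z0=.003):
    R=Rn.from_euler('z',yaw).as_matrix()
    return np.array([R@np.array([a*L/2,b*W/2,0])+[x,y,z0+h*H] for a in(-1,1) for b in(-1,1) for h in(0,1)])
def crop(img,b,s,fn):
    l,t,r,bt=b; cv2.imwrite(fn,cv2.resize(img[t:bt,l:r,::-1],None,fx=s,fy=s,interpolation=cv2.INTER_CUBIC))
E
python3 - <<'E'
from h import *
import pickle
cs={n:camera(n) for n in("top","side")}
pickle.dump(cs,open("cs.pkl","wb"))
crop(cs["top"]["img"],(90,130,230,290),3.5,"pics/t1.png")
crop(cs["side"]["img"],(155,250,375,420),3.5,"pics/s1.png")
E
```

```text
(no output)
```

View pics/t1.png

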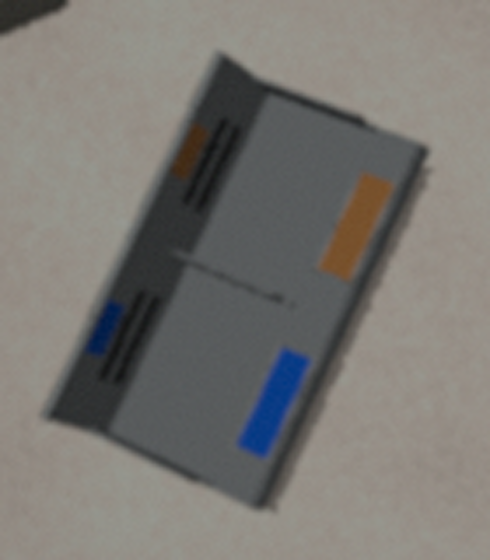

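View pics/s1.png

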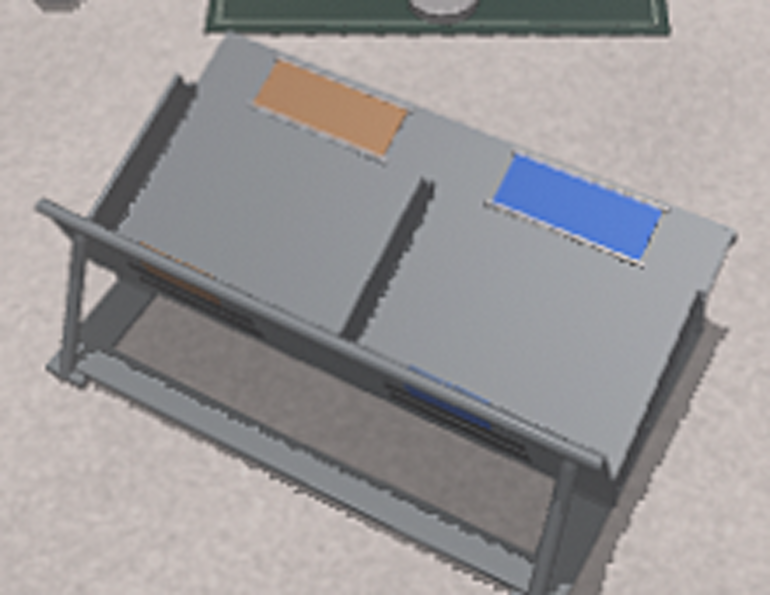

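```bash
cat > fit.py <<'E'
from h import *
import pickle
from scipy.optimize import least_squares
cs=pickle.load(open("cs.pkl","rb"))
t=lambda u,v:np.array([90+u/3.5,130+v/3.5]); s=lambda u,v:np.array([155+u/3.5,250+v/3.5])
F={'A':(t(426,150),s(228,37)),'B':(t(265,507),s(735,235)),'C':(t(217,55),s(40,205)),'D':(t(46,415),s(605,465)),'E':(t(285,300),s(430,182)),
'Tb':(t(355.5,225.5),s(330.5,109)),'Tu':(t(274,402),s(577,209)),
}
def T(p):
    x,y,yaw,h=p[:4]
    R=Rn.from_euler('z',yaw).as_matrix()@Rn.from_euler('y',np.radians(19)).as_matrix()
    return R,np.array([x,y,h])
def pts(p):
    R,o=T(p); e,xt=p[4:6]
    q={'A':(-.136,-e,0),'B':(-.136,e,0),'C':(0,-e,.073),'D':(0,e,.073),'E':(-.096,0,.026),'Tb':(xt,-.07,0),'Tu':(xt,.07,0)}
    return {k:R@np.array(v)+o for k,v in q.items()}
def res(p):
    P=pts(p); r=[]
    for k in F:
        for i,n in enumerate(("top","side")): r.append(proj(cs[n],P[k])[0]-F[k][i])
    return np.concatenate(r)
if __name__=="__main__":
    b=least_squares(res,[.39,.36,1.1,.05,.141,-.116],loss='soft_l1')
    print(np.round(b.x,4),np.degrees(b.x[2]))
    r=res(b.x).reshape(-1,4)
    for k,x in zip(F,r): print(k,np.round(x,1))
    pickle.dump(b.x,open("stand.pkl","wb"))
E
python3 fit.py
python3 - <<'E'
from h import *
import pickle
from scipy.optimize import minimize
cs=pickle.load(open("cs.pkl","rb"))
# check by triangulating roughly: colour masks per box in mat area
M={}
for n in cs:
    hsv=cv2.cvtColor(cs[n]["img"],cv2.COLOR_RGB2HSV)
    H,S,V=cv2.split(hsv)
    M[n,'blue']=((H>100)&(H<128)&(S>110)&(V>40))
    M[n,'brown']=((H>5)&(H<28)&(S>60)&(V>60))
def hullmask(c,P,f=4):
    m=np.zeros((420*1,560*1),np.uint8)
    cv2.fillConvexPoly(m,np.round(cv2.convexHull(proj(c,P).astype(np.float32))*16).astype(np.int32),255,shift=4,lineType=cv2.LINE_AA)
    return m/255.
out={}
for name,dims,col,x,y,yaw in [("case1",(.084,.056,.042),'blue',.46,-.19,.5),("case2",(.084,.056,.042),'blue',.31,-.05,.5),("cart1",(.088,.06,.044),'brown',.44,-.04,-.1),("cart2",(.088,.06,.044),'brown',.33,-.2,.1)]:
    from numpy import pi
    # init from top view ray to z=.03
    px={'case1':(344,180),'case2':(293,236),'cart1':(291,186),'cart2':(351,229)}[name]
    r=minimize(lambda q:((proj(cs['top'],[q[0],q[1],.045])[0]-px)**2).sum(),[.4,0],method='Nelder-Mead').x
    msk={}
    for n in cs:
        P=boxpts(*dims,r[0],r[1],0); u=proj(cs[n],P).mean(0)
        _,lab,st,ce=cv2.connectedComponentsWithStats(cv2.morphologyEx(M[n,col].astype(np.uint8),cv2.MORPH_CLOSE,np.ones((5,5))))
        k=1+np.argmin([np.hypot(*(ce[i]-u)) if st[i,4]>300 else 1e9 for i in range(1,len(st))])
        msk[n]=(lab==k)*1.
    def cost(q):
        d=0
        for n in cs:
            h=hullmask(cs[n],boxpts(*dims,q[0]/100,q[1]/100,q[2]/10)); d+=1-np.minimum(h,msk[n]).sum()/np.maximum(h,msk[n]).sum()
        return d
    best=min((minimize(cost,[r[0]*100,r[1]*100,a],method='Nelder-Mead',options=dict(initial_simplex=np.array([r[0]*100,r[1]*100,a])+np.array([[0,0,0],[1,0,0],[0,1,0],[0,0,1.5]]))) for a in(-4,-2,0,2,4)),key=lambda b:b.fun)
    q=best.x; print(name,np.round(q[:2]*10,1),"mm yaw",round(np.degrees(q[2]/10),1),"cost",round(best.fun,3),[int(msk[n].sum()) for n in cs])
    out[name]=q/np.array([100,100,10])
pickle.dump(out,open("boxes.pkl","wb"))
v=[]
st=pickle.load(open("stand.pkl","rb")); from fit import T
R,o=T(st)
for n,b in(("top",(230,145,410,280)),("side",(205,145,355,265))):
    f=4; im=cv2.resize(cs[n]["img"][:,:,::-1],None,fx=f,fy=f,interpolation=cv2.INTER_CUBIC).copy()
    for k,q in out.items():
        P=proj(cs[n],boxpts(*((.084,.056,.042) if 'case' in k else (.088,.06,.044)),*q))
        for i in range(8):
            for j in range(i):
                if bin(i^j).count('1')==1: cv2.line(im,*[tuple(int(z) for z in (P[w]+.5)*f) for w in(i,j)],(0,0,255),1)
    cv2.imwrite(f"pics/fit_{n}.png",im[b[1]*f:b[3]*f,b[0]*f:b[2]*f])
E
```

```text
[ 0.5585  0.3352  1.1825  0.0289  0.1438 -0.1193] 67.75130377067863
A [-2.4 -1.8  0.1  0.3]
B [-4.  -0.1 -0.6  0.4]
C [ 1.3 -0.3  1.4 -0.5]
D [ 0.4  1.3  0.2 -1.5]
E [-3.2 -1.3 -2.4 -0.7]
Tb [0.5 0.5 0.3 0.9]
Tu [0.6 0.3 0.3 0.6]
case1 [ 638.7 -190.9] mm yaw 23.4 cost 0.276 [771, 863]
case2 [484.4 -58.6] mm yaw 24.1 cost 0.167 [776, 1148]
cart1 [617.2 -49.8] mm yaw -8.2 cost 0.374 [657, 1293]
cart2 [ 505.5 -206.6] mm yaw 8.8 cost 0.742 [338, 1011]
```

```bash
cat > fit2.py <<'E'
from fit import *
FT={'G':t(264,93),'H':t(109,432)}  # foot corners, top only
def pts2(p):
    R,o=T(p); e,xt,xc,zc,ec=p[4:9]
    q={'A':(-.136,-e,0),'B':(-.136,e,0),'C':(xc,-ec,zc),'D':(xc,ec,zc),'E':(-.096,0,.026),'Tb':(xt,-.07,0),'Tu':(xt,.07,0),'G':(0,-.138,0),'H':(0,.138,0)}
    return {k:R@np.array(v)+o for k,v in q.items()}
def res2(p):
    P=pts2(p); r=[]
    for k in F:
        for i,n in enumerate(("top","side")): r.append(proj(cs[n],P[k])[0]-F[k][i])
    for k in FT: r.append((proj(cs["top"],P[k])[0]-FT[k]))
    return np.concatenate(r)
if __name__=="__main__":
    b=least_squares(res2,[.55,.335,1.18,.03,.141,-.116,.01,.073,.141],loss='soft_l1')
    print(np.round(b.x,4),np.degrees(b.x[2]))
    r=res2(b.x); 
    for k,x in zip(F,r[:28].reshape(-1,4)): print(k,np.round(x,1))
    print(r[28:].round(1))
    pickle.dump(b.x,open("stand.pkl","wb"))
    R,o=T(b.x)
    for n,bb in(("top",(90,130,230,290)),("side",(155,250,375,420))):
        f=3.5; im=cv2.resize(cs[n]["img"][bb[1]:bb[3],bb[0]:bb[2],::-1],None,fx=f,fy=f,interpolation=cv2.INTER_CUBIC).copy()
        def ln(*a,c=(0,0,255)):
            P=(proj(cs[n],np.array(a)@R.T+o)+.5-np.array(bb[:2]))*f
            cv2.polylines(im,[np.round(P).astype(np.int32)],False,c,1)
        ln((0,-.138,0),(0,.138,0),(-.136,.141,0),(-.136,-.141,0),(0,-.138,0))
        ln((0,0,.026),(-.096,0,.026),(-.096,0,0),(0,0,0),c=(0,255,255))
        ln((0,-.141,.073),(0,.141,.073),c=(0,255,0))
        cv2.imwrite(f"pics/st_{n}.png",im)
E
python3 fit2.py
python3 - <<'E'
import cv2,numpy as np
a=cv2.imread("pics/st_top.png");b=cv2.imread("pics/st_side.png")
E
```

```text
[ 0.5577  0.3336  1.1848  0.0289  0.1439 -0.1176  0.0038  0.0749  0.1438] 67.8813681809456
A [-1.9 -1.7  0.5 -0.1]
B [-3.2  0.2 -0.2 -0.5]
C [ 0.2 -0.7  0.4  0.6]
D [-0.6  1.1 -0.3 -0.4]
E [-2.5 -1.  -1.9 -1.4]
Tb [0.5 0.6 0.3 1.1]
Tu [0.8 0.4 0.4 0.6]
[ 1.6  1.2  1.3 -0.4]
```

View pics/fit_top.png

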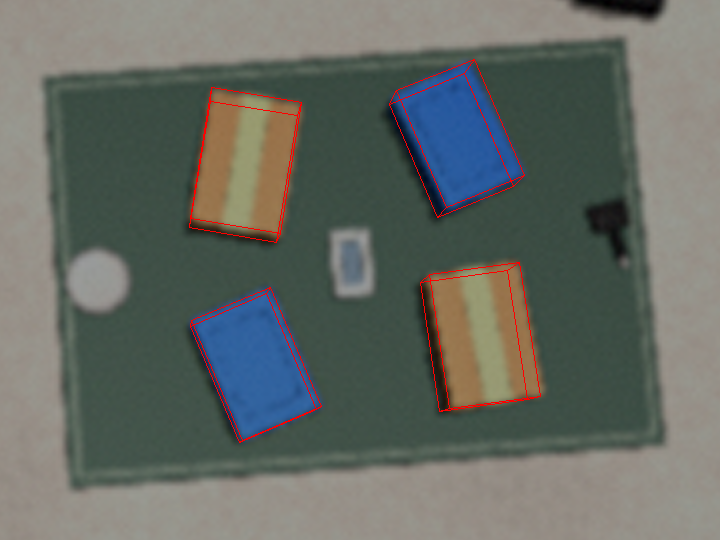

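View pics/fit_side.png

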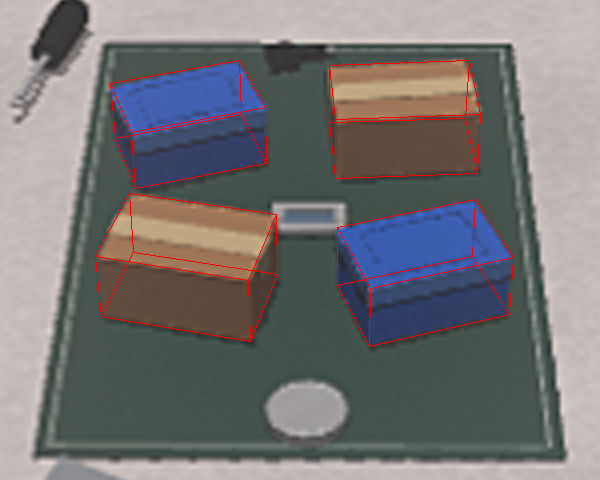

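View pics/st_top.png

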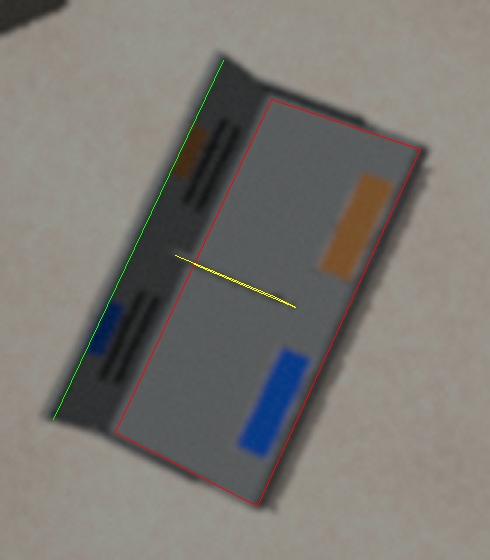

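View pics/st_side.png

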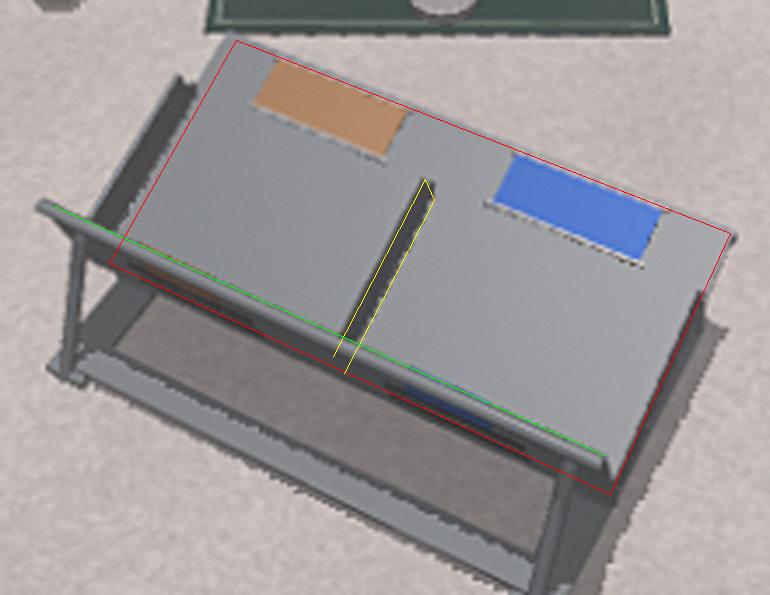

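```bash
cat > boxfit.py <<'E'
from h import *
import pickle
from scipy.optimize import minimize
def hullmask(c,P):
    m=np.zeros((420,560),np.uint8)
    cv2.fillConvexPoly(m,np.round(cv2.convexHull(proj(c,P).astype(np.float32))*16).astype(np.int32),255,shift=4,lineType=cv2.LINE_AA)
    return m/255.
def fitbox(cs,name,x,y,yaw,verbose=True,ns=("top","side")):
    dims=(.084,.056,.042) if 'case' in name else (.088,.06,.044)
    msk={}
    for n in ns:
        H,S,V=cv2.split(cv2.cvtColor(cs[n]["img"],cv2.COLOR_RGB2HSV))
        m=(H>98)&(H<130)&(S>110) if 'case' in name else (H<40)&(S>70)
        roi=cv2.dilate((hullmask(cs[n],boxpts(*dims,x,y,yaw))>0).astype(np.uint8),np.ones((11,11)))
        msk[n]=cv2.morphologyEx((m&(roi>0)).astype(np.uint8),cv2.MORPH_OPEN,np.ones((3,3)))*1.
    def cost(q):
        return sum(1-np.minimum(h,msk[n]).sum()/np.maximum(h,msk[n]).sum() for n in ns for h in [hullmask(cs[n],boxpts(*dims,q[0]/100,q[1]/100,q[2]/10))])
    q0=np.array([x*100,y*100,yaw*10])
    b=minimize(cost,q0,method='Nelder-Mead',options=dict(initial_simplex=q0+np.array([[0,0,0],[.7,0,0],[0,.7,0],[0,0,1.]])))
    q=b.x/np.array([100,100,10]); print(name,np.round(q[:2],4),round(np.degrees(q[2]),1),round(b.fun,3)); return q
E
python3 - <<'E'
from boxfit import *
cs=pickle.load(open("cs.pkl","rb")); o=pickle.load(open("boxes.pkl","rb"))
for k in o:
    q=fitbox(cs,k,*o[k]); fitbox(cs,k,*o[k],ns=("top",)); fitbox(cs,k,*o[k],ns=("side",)); o[k]=q
pickle.dump(o,open("boxes.pkl","wb"))
E
cat > go.py <<'E'
from h import *
import pickle,sys
st=pickle.load(open("stand.pkl","rb"))
from fit import T
RS,oS=T(st)
def delta(pos,R):
    s=bot.get_obs(); p=np.array(s["ee_pos"]); R0=Rot(s["tcp_rot"])
    print("d",np.round((np.array(pos)-p)/.03,3),"rot",np.round(Rn.from_matrix(R@R0.T).as_rotvec(degrees=True)/6,3))
def down(yaw): return Rn.from_euler('xyz',[180,0,np.degrees(yaw)],degrees=True).as_matrix()
RT=RS@Rn.from_euler('x',180,degrees=True).as_matrix()
def bay(which,x,y,z): return RS@np.array([x,y+(.07 if which=='blue' else -.07),z])+oS
def st_(): 
    s=bot.get_obs(); print("t",round(s["time"],2),"p",np.round(s["ee_pos"],4),"r",np.round(s["tcp_rot"],1),"F",np.round(s["wrist_force"],1),"op",round(s["opening"],4),"q",np.round(s["q"],0))
def inbay(which):
    s=bot.get_obs(); return RS.T@(np.array(s["ee_pos"])-oS)-np.array([0,.07 if which=='blue' else -.07,0])
E
python3 - <<'E'
from go import *
b=pickle.load(open("boxes.pkl","rb"))
q=b["cart1"]; delta([q[0],q[1],.15],down(q[2])); st_()
print(bay('blue',-.042,0,.009),bay('brown',-.044,0,.009),bay('brown',-.044,0,.1))
E
```

```text
case1 [ 0.6386 -0.1901] 25.3 0.393
case1 [ 0.6385 -0.1899] 26.2 0.069
case1 [ 0.6381 -0.19  ] 16.2 0.311
case2 [ 0.4844 -0.0586] 24.1 0.234
case2 [ 0.4844 -0.0586] 24.0 0.05
case2 [ 0.4854 -0.0595] 18.6 0.178
cart1 [ 0.6167 -0.0495] -7.4 0.382
cart1 [ 0.6168 -0.0495] -8.2 0.252
cart1 [ 0.617  -0.0507] -2.1 0.12
cart2 [ 0.5058 -0.208 ] 9.7 0.408
cart2 [ 0.5056 -0.2081] 11.9 0.274
cart2 [ 0.506  -0.2084] 5.3 0.119
d [14.462 15.642 -2.71 ] rot [ 0.     0.    -4.476]
t 1.1 p [ 0.1828 -0.5187  0.2313] r [180.   -0.   19.4] F [0.2 0.8 0.3] op 0.0854 q [-71.   5.  10.  95.   0.  90.]
[0.47896018 0.32591012 0.05107289] [0.60794503 0.27144467 0.05172402] [0.61910024 0.29889104 0.13776621]
```

Emit:
apply_moves(targets=[14.46,15.64,-2.4,0,0,-4.5,1,14.46,15.64,-2.4,0,0,-4.5,1,14.46,15.64,-2.4,0,0,-4.5,1,14.46,15.64,-2.4,0,0,-4.5,1,14.46,15.64,-2.4,0,0,-4.5,1], newtons=30)

```text
time: 1.6
ee_pos: [0.3447, -0.3437, 0.2046]
tcp_rot: [180.0, -0.0, -7.7]
wrist_force: [0.9, -1.2, -0.3]
opening: 0.0854
```

```bash
python3 - <<'E'
from go import *
b=pickle.load(open("boxes.pkl","rb"))
q=b["cart1"]; delta([q[0],q[1],.15],down(q[2])); st_()
E
```

```text
d [ 9.064  9.807 -1.821] rot [0.004 0.004 0.051]
t 1.6 p [ 0.3447 -0.3437  0.2046] r [180.   -0.   -7.7] F [ 0.9 -1.2 -0.3] op 0.0854 q [-45.  -4.  -2.  92.   0. 143.]
```

Emit:
apply_moves(targets=[1.5,1.5,0,0,0,1.4,1,3,3,0,0,0,2.8,1,4.5,4.5,0,0,0,4.2,1,6,6.3,0,0,0,5.6,1,7.5,8.0,0,0,0,7,1])

```text
time: 2.1
ee_pos: [0.5175, -0.1625, 0.2048]
tcp_rot: [180.0, -0.0, 34.8]
wrist_force: [1.3, -1.5, 0.1]
opening: 0.0856
```

Emit:
apply_moves(targets=[1.5,1.8,-0.3,0,0,1.4,1,1.5,1.8,-0.6,0,0,2.8,1,1.5,1.8,-0.9,0,0,4.2,1,1.5,1.8,-1.2,0,0,5.6,1,1.5,1.8,-1.5,0,0,7,1])

```text
time: 2.6
ee_pos: [0.5615, -0.1099, 0.1591]
tcp_rot: [-180.0, 0.0, 76.8]
wrist_force: [0.2, -0.4, -0.7]
opening: 0.0855
```

Emit:
apply_moves(targets=[0,0,0,0,0,1.4,1,0,0,0,0,0,2.8,1,0,0,0,0,0,4.2,1,0,0,0,0,0,5.6,1,0,0,0,0,0,7,1])

```text
time: 3.1
ee_pos: [0.5613, -0.1103, 0.1597]
tcp_rot: [-180.0, -0.0, 118.8]
wrist_force: [-0.2, -0.3, 0.3]
opening: 0.0856
```

Emit:
apply_moves(targets=[0,0,0,0,0,1.4,1,0,0,0,0,0,2.8,1,0,0,0,0,0,4.2,1,0,0,0,0,0,5.6,1,0,0,0,0,0,7,1])

```text
time: 3.6
ee_pos: [0.5613, -0.1104, 0.1597]
tcp_rot: [180.0, -0.0, 160.8]
wrist_force: [-0.2, -0.2, -0.1]
opening: 0.0853
```

```bash
cat >> go.py <<'E'
RT=RT@np.diag([-1,-1,1])
def down(yaw): return Rn.from_euler('xyz',[180,0,np.degrees(yaw)+180],degrees=True).as_matrix()
E
python3 - <<'E'
from go import *
b=pickle.load(open("boxes.pkl","rb"))
q=b["cart1"]; delta([q[0],q[1],.15],down(q[2])); st_()
E
```

```text
d [ 1.844  2.029 -0.322] rot [-0.    -0.     1.967]
t 3.6 p [ 0.5613 -0.1104  0.1597] r [180.   -0.  160.8] F [-0.2 -0.2 -0.1] op 0.0853 q [-11.   7.   4.  87.   0.   8.]
```

Emit:
apply_moves(targets=[1.84,2.03,-0.3,0,0,1.3,1,1.84,2.03,-0.3,0,0,1.9,1,1.84,2.03,-0.8,0,0,1.9,1,1.84,2.03,-2,0,0,1.9,1,1.84,2.03,-3,0,0,1.9,1])

```text
time: 4.1
ee_pos: [0.6162, -0.0495, 0.068]
tcp_rot: [-180.0, -0.0, 171.8]
wrist_force: [-0.1, 0.1, 1.2]
opening: 0.086
```

Emit:
apply_moves(targets=[0,0,-0.5,0,0,0,1,0,0,-1,0,0,0,1,0,0,-1.5,0,0,0,1,0,0,-1.95,0,0,0,1,0,0,-1.95,0,0,0,1])

```text
time: 4.6
ee_pos: [0.6156, -0.0495, 0.0094]
tcp_rot: [-180.0, -0.1, 171.8]
wrist_force: [0.6, -0.3, 0.3]
opening: 0.0854
```

Emit:
apply_moves(targets=[0,0,0.06,0,0,0,0.5,0,0,0.06,0,0,0,0.4,0,0,0.06,0,0,0,0.3,0,0,0.06,0,0,0,0.2,0,0,0.06,0,0,0,0.2], newtons=30)

```text
time: 5.1
ee_pos: [0.6174, -0.0496, 0.0145]
tcp_rot: [180.0, 0.1, 171.8]
wrist_force: [-0.9, 1.2, 6.3]
opening: 0.0592
```

Emit:
apply_moves(targets=[0,0,0,0,0,0,0.2,0,0,0.3,0,0,0,0.2,0,0,1,0,0,0,0.2,0,0,2,0,0,0,0.2,0,0,3,0,0,0,0.2])

```text
time: 5.6
ee_pos: [0.6161, -0.0494, 0.104]
tcp_rot: [-180.0, -0.1, 171.8]
wrist_force: [0.9, -0.0, -1.1]
opening: 0.0596
```

```bash
python3 - <<'E'
from go import *
st_()
for n in("top","side"):
    c=camera(n); crop(c["img"],(200,100,400,240) if n=="top" else (150,60,370,225),3.5,f"pics/g1{n}.png")
delta(bay('brown',-.052,0,.10),RT)
E
```

```text
t 5.6 p [ 0.6161 -0.0494  0.104 ] r [-1.800e+02 -1.000e-01  1.718e+02] F [ 0.9 -0.  -1.1] op 0.0596 q [-5. 14.  6. 82.  0.  4.]
d [-0.073 11.382  1.072] rot [-1.735  3.015 12.55 ]
```

View pics/g1side.png

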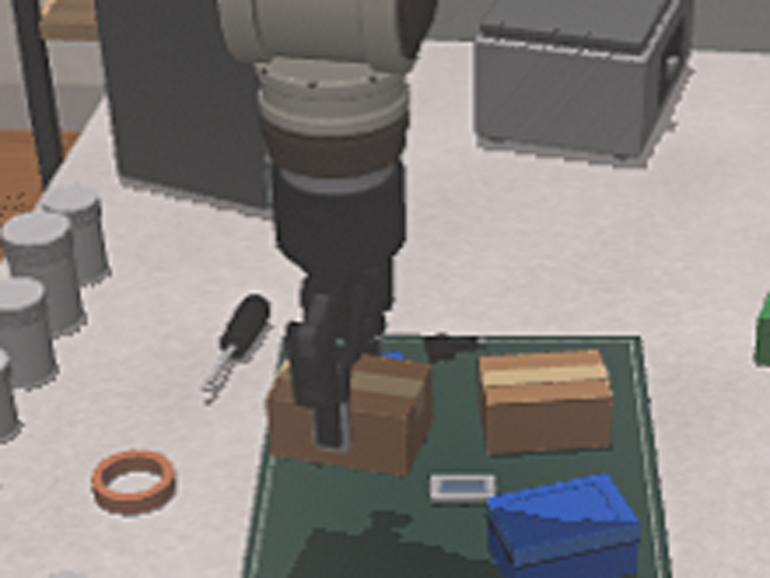

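Emit:
apply_moves(targets=[0,0.4,1.2,-0.15,0.25,1.0,0.2,0,1.5,2.4,-0.3,0.5,2.1,0.2,0,2.8,3,-0.45,0.8,3.2,0.2,0,4.0,3,-0.6,1.05,4.3,0.2,0,5.2,3,-0.74,1.3,5.4,0.2])

```text
time: 6.2
ee_pos: [0.6166, 0.108, 0.1934]
tcp_rot: [-176.7, -8.3, -155.7]
wrist_force: [1.0, -0.1, -2.1]
opening: 0.0597
```

```bash
python3 - <<'E'
from go import *
st_()
delta(bay('brown',-.055,0,.14),RT)
E
```

```text
t 6.2 p [0.6166 0.108  0.1934] r [-176.7   -8.3 -155.7] F [ 1.  -0.1 -2.1] op 0.0597 q [ 12.  23.  27. 101.  -5. -12.]
d [ 0.115  6.446 -0.473] rot [-0.941  1.666  7.112]
```

Emit:
apply_moves(targets=[0.02,1.2,0,-0.18,0.32,1.35,0.2,0.04,2.4,-0.1,-0.36,0.64,2.7,0.2,0.07,3.7,-0.2,-0.54,0.96,4.1,0.2,0.1,5,-0.3,-0.72,1.28,5.5,0.2,0.11,6.2,-0.45,-0.94,1.66,6.9,0.2])

```text
time: 6.7
ee_pos: [0.6196, 0.2942, 0.179]
tcp_rot: [-179.8, -19.0, -113.7]
wrist_force: [1.5, -0.1, -2.0]
opening: 0.0596
```

```bash
python3 - <<'E'
from go import *
st_();print(inbay('brown'))
delta(bay('brown',-.055,0,.06),RT)
for n in("side","top"):
    c=camera(n); crop(c["img"],(100,150,370,420) if n=="side" else (80,90,300,290),2.7,f"pics/p1{n}.png")
E
```

```text
t 6.7 p [0.6196 0.2942 0.179 ] r [-179.8  -19.  -113.7] F [ 1.5 -0.1 -2. ] op 0.0596 q [ 30.  44.  54. 115. -11. -35.]
[-0.0613821  -0.00221482  0.13765611]
d [-0.31  -0.567 -2.517] rot [0.009 0.026 0.258]
```

View pics/p1side.png

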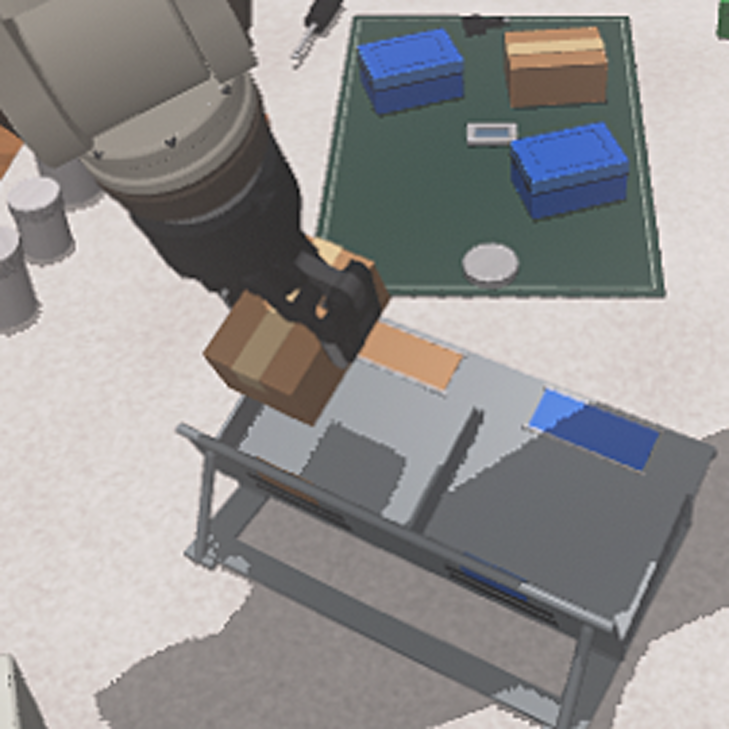

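Emit:
apply_moves(targets=[-0.1,-0.15,-0.6,0,0,0.1,0.2,-0.2,-0.3,-1.2,0,0.02,0.25,0.2,-0.3,-0.5,-1.8,0,0.02,0.25,0.2,-0.31,-0.57,-2.5,0,0.02,0.25,0.2,-0.31,-0.57,-2.5,0,0.02,0.25,0.2])

```text
time: 7.3
ee_pos: [0.6094, 0.2743, 0.1014]
tcp_rot: [179.9, -19.2, -112.5]
wrist_force: [-1.4, -0.6, -1.3]
opening: 0.0598
```

```bash
python3 - <<'E'
from go import *
st_();print(inbay('brown'))
delta(bay('brown',-.055,0,.03),RT)
delta(bay('brown',-.055,0,.014),RT)
for n in("side","top"):
    c=camera(n); crop(c["img"],(100,150,370,420) if n=="side" else (80,90,300,290),2.7,f"pics/p2{n}.png")
E
```

```text
t 7.3 p [0.6094 0.2743 0.1014] r [ 179.9  -19.2 -112.5] F [-1.4 -0.6 -1.3] op 0.0598 q [ 29.  38.  36. 103. -12. -37.]
[-0.0571996  -0.00026605  0.05697307]
d [-0.092 -0.204 -0.874] rot [ 0.024 -0.02   0.075]
d [-0.158 -0.364 -1.378] rot [ 0.024 -0.02   0.075]
```

View pics/p2side.png

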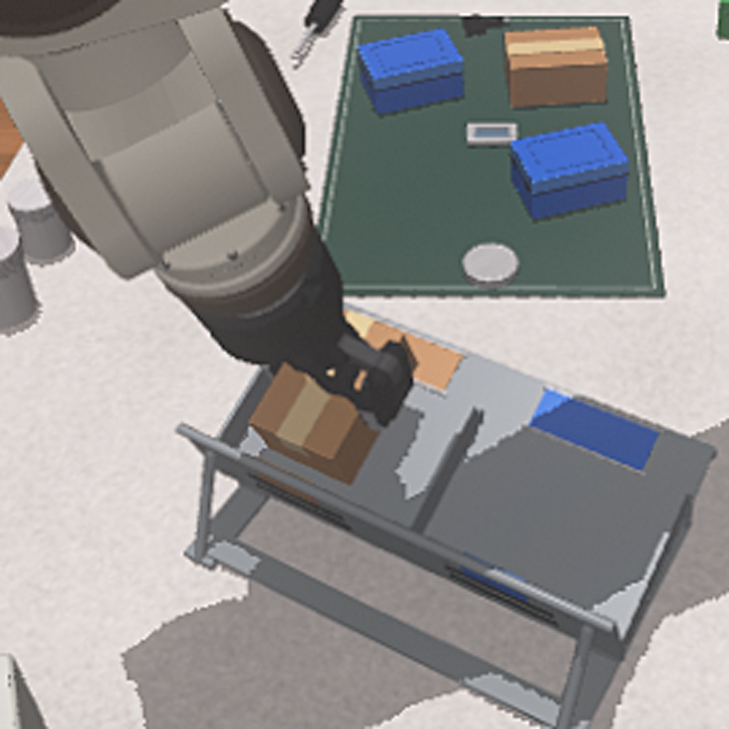

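View pics/p2top.png

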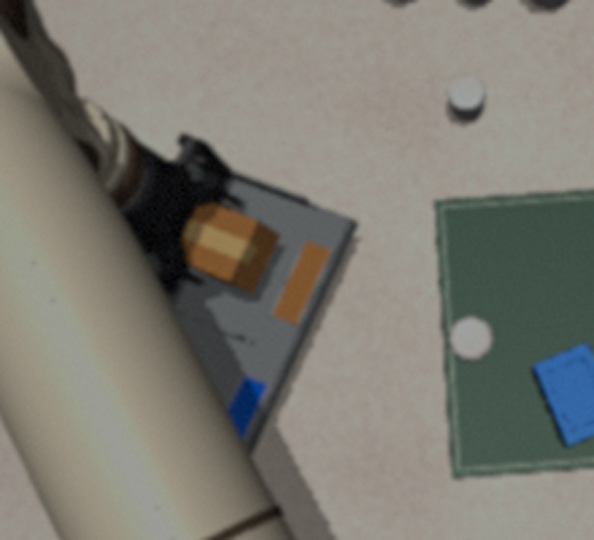

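Emit:
apply_moves(targets=[-0.04,-0.1,-0.45,0,0,0.07,0.2,-0.09,-0.2,-0.87,0,0,0.07,0.2,-0.12,-0.28,-1.1,0,0,0.07,0.2,-0.13,-0.32,-1.2,0,0,0.07,0.2,-0.13,-0.32,-1.2,0,0,0.07,0.2])

```text
time: 7.9
ee_pos: [0.6068, 0.2658, 0.069]
tcp_rot: [-179.9, -19.0, -112.1]
wrist_force: [-0.1, 0.2, -2.3]
opening: 0.0596
```

```bash
python3 - <<'E'
from go import *
st_();print(inbay('brown'))
E
```

```text
t 7.9 p [0.6068 0.2658 0.069 ] r [-179.9  -19.  -112.1] F [-0.1  0.2 -2.3] op 0.0596 q [ 29.  36.  30.  99. -12. -38.]
[-0.05497487 -0.00107156  0.02344983]
```

Emit:
apply_moves(targets=[-0.012,-0.03,-0.1,0,0,0,0.2,-0.025,-0.06,-0.19,0,0,0,0.2,-0.035,-0.09,-0.28,0,0,0,0.2,-0.035,-0.09,-0.28,0,0,0,0.2])

```text
time: 8.3
ee_pos: [0.6062, 0.264, 0.0625]
tcp_rot: [-179.8, -18.8, -112.1]
wrist_force: [0.5, 3.1, 10.9]
opening: 0.0597
```

Emit:
apply_moves(targets=[-0.007,-0.015,-0.05,0,0,0,0.2,-0.014,-0.03,-0.1,0,0,0,0.2,-0.014,-0.03,-0.1,0,0,0,0.2])

```text
time: 8.6
ee_pos: [0.6062, 0.264, 0.0625]
tcp_rot: [-179.6, -18.6, -112.1]
wrist_force: [-1.8, 7.6, 26.8]
opening: 0.0596
```

```bash
python3 - <<'E'
from go import *
st_();print(inbay('brown'))
E
```

```text
t 8.6 p [0.6062 0.264  0.0625] r [-179.6  -18.6 -112.1] F [-1.8  7.6 26.8] op 0.0596 q [ 29.  36.  28.  97. -12. -38.]
[-0.05460464 -0.00120194  0.01670695]
```

Emit:
apply_moves(targets=[0.018,0.04,0.13,0,0,0,0.2,0.036,0.084,0.097,0,0,0,0.2,0.07,0.17,0.065,0,0,0,0.2,0.09,0.215,0.05,0,0,0,0.2,0.09,0.215,0.05,0,0,0,0.2])

```text
time: 9.1
ee_pos: [0.6086, 0.2684, 0.0607]
tcp_rot: [-179.7, -18.9, -112.2]
wrist_force: [-0.5, -2.2, 13.2]
opening: 0.0592
```

```bash
cat >> go.py <<'E'
def ff(w):
    st_(); s=bot.get_obs(); print("bay",w,inbay(w).round(4),"F stand",(RS.T@np.array(s["wrist_force"])).round(1), "M",(RS.T@np.array(s["torque"])).round(2))
E
python3 - <<'E'
from go import *
ff('brown')
E
```

```text
t 9.1 p [0.6086 0.2684 0.0607] r [-179.7  -18.9 -112.2] F [-0.5 -2.2 13.2] op 0.0592 q [ 29.  37.  30.  98. -12. -37.]
bay brown [-0.0494 -0.0017  0.0167] F stand [-6.4 -0.4 11.8] M [0.23 0.87 0.09]
```

Emit:
apply_moves(targets=[0.02,0.05,0.01,0,0,0,0.2,0.04,0.1,-0.01,0,0,0,0.2,0.053,0.13,-0.025,0,0,0,0.2,0.053,0.13,-0.025,0,0,0,0.2])

```text
time: 9.5
ee_pos: [0.61, 0.2723, 0.0593]
tcp_rot: [-179.8, -18.9, -112.2]
wrist_force: [-0.7, -2.0, 11.2]
opening: 0.0596
```

```bash
python3 - <<'E'
from go import *
ff('brown')
E
```

```text
t 9.5 p [0.61   0.2723 0.0593] r [-179.8  -18.9 -112.2] F [-0.7 -2.  11.2] op 0.0596 q [ 29.  37.  30.  98. -12. -37.]
bay brown [-0.045  -0.0016  0.0167] F stand [-5.7 -0.1  9.9] M [0.09 0.56 0.05]
```

Emit:
apply_moves(targets=[0.02,0.05,-0.01,0,0,0,0.2,0.04,0.1,-0.03,0,0,0,0.2,0.053,0.13,-0.045,0,0,0,0.2,0.053,0.13,-0.045,0,0,0,0.2])

```text
time: 9.9
ee_pos: [0.6106, 0.2741, 0.0587]
tcp_rot: [-179.8, -19.2, -112.2]
wrist_force: [-7.8, -11.2, 15.6]
opening: 0.0599
```

```bash
python3 - <<'E'
from go import *
ff('brown')
for n in("side","top"):
    c=camera(n); crop(c["img"],(130,230,330,400) if n=="side" else (80,110,240,270),3.5,f"pics/p3{n}.png")
E
```

```text
t 9.9 p [0.6106 0.2741 0.0587] r [-179.8  -19.2 -112.2] F [ -7.8 -11.2  15.6] op 0.0599 q [ 29.  38.  31.  98. -12. -37.]
bay brown [-0.0429 -0.0015  0.0167] F stand [-17.7   3.   10.5] M [ 0.35  2.75 -0.25]
```

View pics/p3side.png

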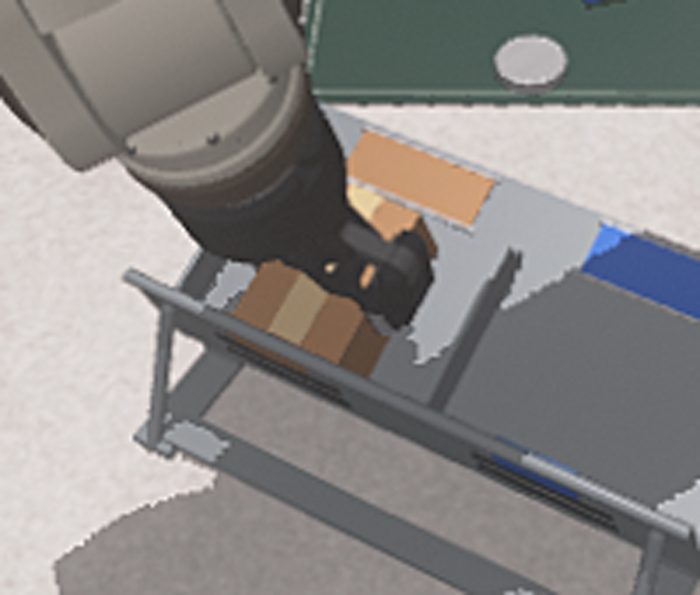

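View pics/p3top.png

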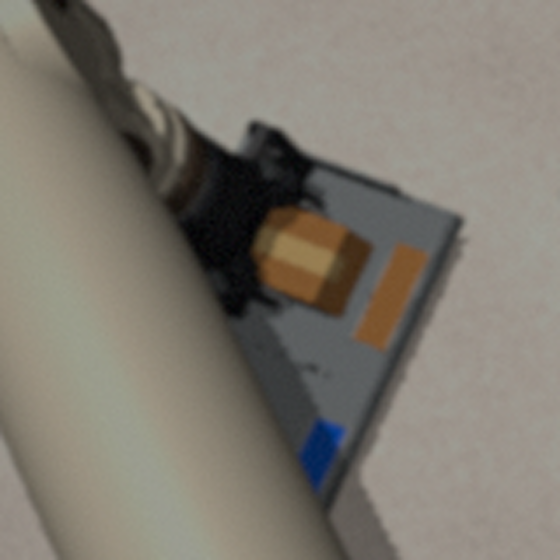

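Emit:
apply_moves(targets=[0,0,0.05,0,0,0,0.75,0,0,0.05,0,0,0,0.85,0,0,0.05,0,0,0,0.9,0,0,0.05,0,0,0,0.9,0,0,0.05,0,0,0,0.9])

```text
time: 10.5
ee_pos: [0.611, 0.2766, 0.0576]
tcp_rot: [-179.9, -19.0, -112.1]
wrist_force: [-0.4, -0.8, -0.2]
opening: 0.0768
```

```bash
python3 - <<'E'
from go import *
ff('brown'); delta(bay('brown',-.047,0,.13),RT)
E
```

```text
t 10.5 p [0.611  0.2766 0.0576] r [-179.9  -19.  -112.1] F [-0.4 -0.8 -0.2] op 0.0768 q [ 29.  38.  31.  98. -12. -37.]
bay brown [-0.0403 -0.0008  0.0165] F stand [-0.7  0.  -0.4] M [-0.   -0.29  0.02]
d [0.358 0.956 3.65 ] rot [ 0.004  0.018 -0.008]
```

Emit:
apply_moves(targets=[0.06,0.16,0.6,0,0,0,0.9,0.12,0.32,1.2,0,0,0,0.9,0.24,0.64,2.4,0,0,0,0.95,0.36,0.96,3.65,0,0,0,1,0.36,0.96,4.2,0,0,0,1])

```text
time: 11.0
ee_pos: [0.6221, 0.3065, 0.1873]
tcp_rot: [-179.7, -18.8, -112.1]
wrist_force: [0.2, 0.6, -0.0]
opening: 0.0854
```

```bash
python3 - <<'E'
from go import *
b=pickle.load(open("boxes.pkl","rb")); q=b["cart2"]
ff('brown'); delta([q[0],q[1],.12],down(np.radians(10)))
E
```

```text
t 11.0 p [0.6221 0.3065 0.1873] r [-179.7  -18.8 -112.1] F [ 0.2  0.6 -0. ] op 0.0854 q [ 31.  46.  58. 117. -11. -36.]
bay brown [-5.240e-02  1.000e-04  1.494e-01] F stand [0.6 0.1 0.2] M [ 0.02 -0.31  0.05]
d [ -3.875 -17.148  -2.242] rot [ 2.09  -2.513 -9.565]
```

Emit:
apply_moves(targets=[-0.35,-1.5,0,0.2,-0.25,-0.95,1,-0.7,-3.1,0,0.4,-0.5,-1.9,1,-1.05,-4.7,0,0.62,-0.75,-2.9,1,-1.4,-6.3,0,0.84,-1,-3.85,1,-1.75,-7.9,0,1.05,-1.26,-4.8,1])

```text
time: 11.5
ee_pos: [0.5706, 0.0759, 0.1839]
tcp_rot: [-177.5, -9.4, -141.8]
wrist_force: [1.0, -0.5, -0.2]
opening: 0.0852
```

```bash
python3 - <<'E'
from go import *
b=pickle.load(open("boxes.pkl","rb")); q=b["cart2"]
st_(); delta([q[0],q[1],.12],down(np.radians(10)))
for n in("side","top"):
    c=camera(n); crop(c["img"],(130,230,370,420) if n=="side" else (80,110,240,270),3.1,f"pics/p4{n}.png")
E
```

```text
t 11.5 p [0.5706 0.0759 0.1839] r [-177.5   -9.4 -141.8] F [ 1.  -0.5 -0.2] op 0.0852 q [ 11.  15.  16.  98.  -7. -27.]
d [-2.159 -9.462 -2.129] rot [ 1.024 -1.274 -4.725]
```

View pics/p4side.png

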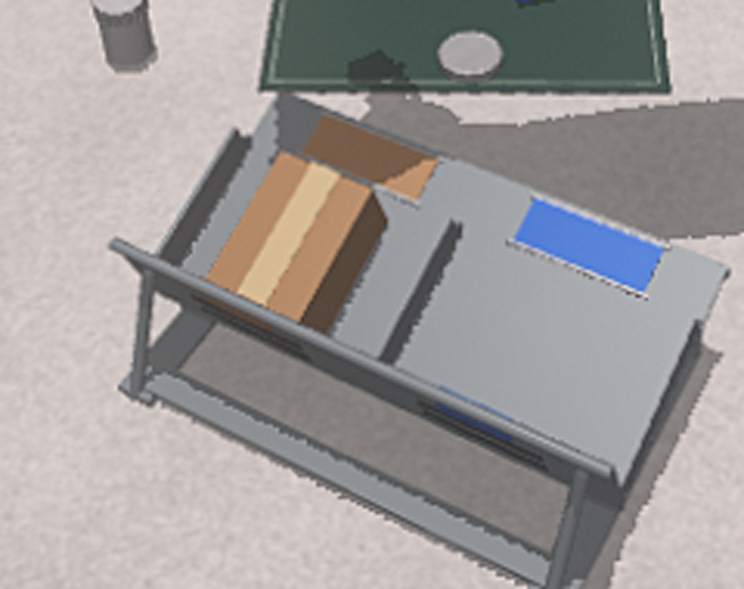

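View pics/p4top.png

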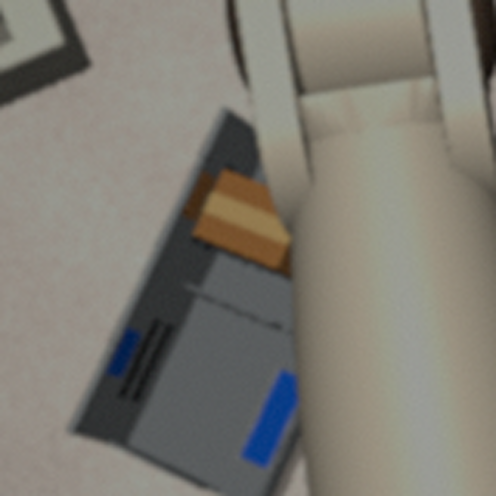

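Emit:
apply_moves(targets=[-0.4,-1.6,0,0.2,-0.25,-0.95,1,-0.8,-3.2,0,0.4,-0.5,-1.9,1,-1.2,-4.8,0,0.6,-0.75,-2.85,1,-1.6,-6.4,-0.2,0.8,-1,-3.8,1,-1.95,-8,-0.4,1.02,-1.27,-4.7,1])

```text
time: 12.1
ee_pos: [0.5126, -0.1638, 0.1723]
tcp_rot: [-180.0, 0.0, -169.8]
wrist_force: [1.3, -0.5, -0.4]
opening: 0.0853
```

```bash
python3 - <<'E'
from go import *
b=pickle.load(open("boxes.pkl","rb")); q=b["cart2"]
st_(); delta([q[0],q[1],.012],down(np.radians(10)))
E
```

```text
t 12.1 p [ 0.5126 -0.1638  0.1723] r [-180.     0.  -169.8] F [ 1.3 -0.5 -0.4] op 0.0853 q [-18.   2.   1.  88.  -0. -28.]
d [-0.226 -1.473 -5.343] rot [ 0.007  0.003 -0.034]
```

Emit:
apply_moves(targets=[-0.22,-1.47,-0.5,0,0,0,1,-0.22,-1.47,-2,0,0,0,1,-0.22,-1.47,-3.5,0,0,0,1,-0.22,-1.47,-4.5,0,0,0,1,-0.22,-1.47,-5.2,0,0,0,1])

```text
time: 12.6
ee_pos: [0.5053, -0.2059, 0.0133]
tcp_rot: [179.9, -0.3, -169.6]
wrist_force: [0.2, -0.2, 0.5]
opening: 0.0855
```

```bash
python3 - <<'E'
from go import *
b=pickle.load(open("boxes.pkl","rb")); q=b["cart2"]
st_(); delta([q[0],q[1],.012],down(np.radians(10)))
E
```

```text
t 12.6 p [ 0.5053 -0.2059  0.0133] r [ 179.9   -0.3 -169.6] F [ 0.2 -0.2  0.5] op 0.0855 q [-22.   6. -13.  71.  -0. -33.]
d [ 0.015 -0.069 -0.043] rot [-0.001 -0.043 -0.065]
```

Emit:
apply_moves(targets=[0.01,-0.05,-0.1,0,0,0,0.8,0.01,-0.05,-0.1,0,0,0,0.5,0.01,-0.05,-0.1,0,0,0,0.3,0.01,-0.05,-0.1,0,0,0,0.2,0.01,-0.05,-0.1,0,0,0,0.2])

```text
time: 13.1
ee_pos: [0.5071, -0.2081, 0.0139]
tcp_rot: [-179.9, -0.0, -169.6]
wrist_force: [-0.6, 0.5, -1.9]
opening: 0.0596
```

Emit:
apply_moves(targets=[0,0,0,0,0,0,0.2,0,0,0.3,0,0,0,0.2,0,0,1,0,0,0,0.2,0,0,2.5,0,0,0,0.2,0,0,4,0,0,0,0.2])

```text
time: 13.6
ee_pos: [0.5059, -0.2077, 0.1345]
tcp_rot: [-180.0, -0.2, -169.6]
wrist_force: [1.4, -0.7, -1.6]
opening: 0.0595
```

```bash
python3 - <<'E'
from go import *
st_(); delta(bay('brown',-.058,0,.13),RT)
E
```

```text
t 13.6 p [ 0.5059 -0.2077  0.1345] r [-180.    -0.2 -169.6] F [ 1.4 -0.7 -1.6] op 0.0595 q [-22.   4.  -2.  84.  -0. -33.]
d [ 3.729 16.781  1.206] rot [-2.064  2.539  9.496]
```

Emit:
apply_moves(targets=[0.3,1.2,1.0,-0.18,0.22,0.8,0.2,0.6,2.6,2,-0.36,0.44,1.6,0.2,0.93,4,2.2,-0.54,0.66,2.4,0.2,1.25,5.4,2.2,-0.72,0.88,3.2,0.2,1.55,6.8,2.2,-0.88,1.06,3.95,0.2])

```text
time: 14.1
ee_pos: [0.5535, -0.0023, 0.2004]
tcp_rot: [-177.4, -7.9, -145.9]
wrist_force: [0.8, -0.3, -1.6]
opening: 0.0598
```

```bash
python3 - <<'E'
from go import *
st_(); delta(bay('brown',-.058,0,.13),RT)
E
```

```text
t 14.1 p [ 0.5535 -0.0023  0.2004] r [-177.4   -7.9 -145.9] F [ 0.8 -0.3 -1.6] op 0.0598 q [  3.  10.  12.  97.  -6. -31.]
d [ 2.143  9.931 -0.99 ] rot [-1.188  1.511  5.509]
```

Emit:
apply_moves(targets=[0.3,1.4,0,-0.17,0.21,0.8,0.2,0.6,2.8,0,-0.34,0.42,1.6,0.2,0.9,4.2,0,-0.5,0.64,2.4,0.2,1.2,5.6,0,-0.68,0.86,3.2,0.2,1.5,7,0,-0.84,1.08,3.9,0.2])

```text
time: 14.6
ee_pos: [0.5981, 0.2078, 0.1999]
tcp_rot: [-178.6, -16.0, -122.2]
wrist_force: [1.2, 0.4, -0.9]
opening: 0.0595
```

```bash
python3 - <<'E'
from go import *
st_(); delta(bay('brown',-.058,0,.11),RT)
E
```

```text
t 14.6 p [0.5981 0.2078 0.1999] r [-178.6  -16.  -122.2] F [ 1.2  0.4 -0.9] op 0.0595 q [ 24.  30.  37. 109. -10. -33.]
d [ 0.574  2.728 -1.603] rot [-0.34   0.424  1.609]
```

Emit:
apply_moves(targets=[0.2,0.9,0,-0.12,0.15,0.55,0.2,0.4,1.8,-0.2,-0.24,0.3,1.1,0.2,0.57,2.7,-0.6,-0.34,0.42,1.6,0.2,0.57,2.73,-1.2,-0.34,0.42,1.6,0.2,0.57,2.73,-1.6,-0.34,0.42,1.6,0.2])

```text
time: 15.1
ee_pos: [0.615, 0.2893, 0.149]
tcp_rot: [179.9, -19.1, -112.3]
wrist_force: [-0.7, -0.7, -2.1]
opening: 0.0598
```

```bash
python3 - <<'E'
from go import *
ff('brown'); delta(bay('brown',-.056,0,.068),RT)
c=camera("side"); crop(c["img"],(130,200,370,400),3.1,f"pics/p5.png")
E
```

```text
t 15.1 p [0.615  0.2893 0.149 ] r [ 179.9  -19.1 -112.3] F [-0.7 -0.7 -2.1] op 0.0598 q [ 30.  41.  46. 110. -11. -36.]
bay brown [-0.0575  0.0002  0.1072] F stand [-0.2  0.3 -2.3] M [ 0.01 -0.38  0.03]
d [-0.138 -0.353 -1.253] rot [ 0.005 -0.012  0.025]
```

View pics/p5.png

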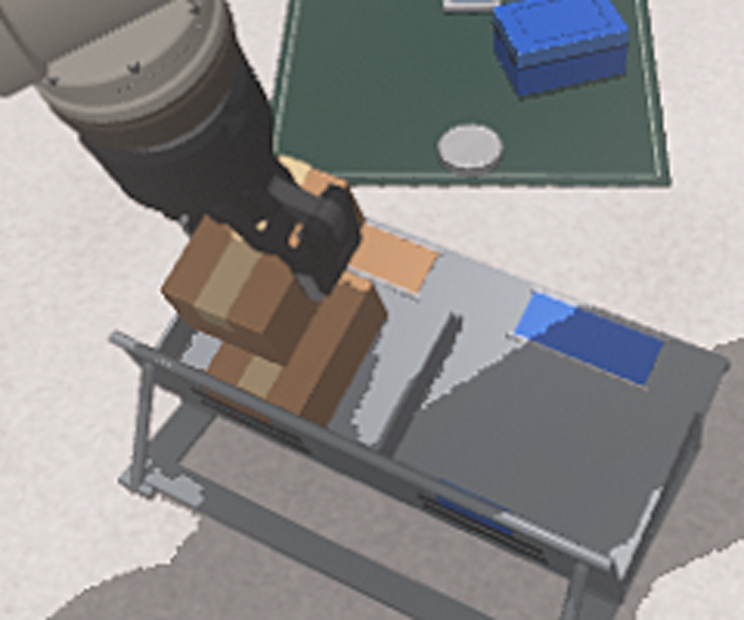

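Emit:
apply_moves(targets=[-0.04,-0.1,-0.4,0,0,0,0.2,-0.09,-0.22,-0.8,0,0,0,0.2,-0.12,-0.31,-1.1,0,0,0,0.2,-0.135,-0.35,-1.24,0,0,0,0.2,-0.135,-0.35,-1.24,0,0,0,0.2])

```text
time: 15.65
ee_pos: [0.6111, 0.2771, 0.1142]
tcp_rot: [-180.0, -19.0, -112.4]
wrist_force: [-0.6, 0.7, -2.2]
opening: 0.0595
```

Emit:
apply_moves(targets=[-0.008,-0.02,-0.06,0,0,0,0.2,-0.016,-0.04,-0.12,0,0,0,0.2,-0.025,-0.06,-0.19,0,0,0,0.2,-0.025,-0.06,-0.19,0,0,0,0.2])

```text
time: 16.05
ee_pos: [0.6103, 0.2755, 0.1079]
tcp_rot: [-180.0, -19.0, -112.4]
wrist_force: [-0.6, -0.1, -1.7]
opening: 0.0594
```

```bash
python3 - <<'E'
from go import *
ff('brown')
E
```

```text
t 16.05 p [0.6103 0.2755 0.1079] r [-180.   -19.  -112.4] F [-0.6 -0.1 -1.7] op 0.0594 q [ 29.  38.  37. 104. -12. -37.]
bay brown [-0.0579 -0.0007  0.0636] F stand [ 0.2  0.5 -1.7] M [-0.01 -0.4   0.02]
```

Emit:
apply_moves(targets=[-0.008,-0.02,-0.06,0,0,0,0.2,-0.016,-0.04,-0.12,0,0,0,0.2,-0.016,-0.04,-0.12,0,0,0,0.2])

```text
time: 16.35
ee_pos: [0.6098, 0.2743, 0.1042]
tcp_rot: [180.0, -19.0, -112.4]
wrist_force: [0.4, 0.4, -1.1]
opening: 0.0601
```

```bash
python3 - <<'E'
from go import *
ff('brown')
E
```

```text
t 16.35 p [0.6098 0.2743 0.1042] r [ 180.   -19.  -112.4] F [ 0.4  0.4 -1.1] op 0.0601 q [ 29.  38.  36. 103. -12. -37.]
bay brown [-0.0579 -0.0006  0.0597] F stand [ 0.8 -0.2 -0.8] M [-0.02 -0.38  0.03]
```

Just about touching; a bit further down and then slide.

Emit:
apply_moves(targets=[-0.008,-0.02,-0.06,0,0,0,0.2,-0.012,-0.03,-0.1,0,0,0,0.2,-0.012,-0.03,-0.1,0,0,0,0.2])

```text
time: 16.65
ee_pos: [0.6099, 0.2743, 0.1039]
tcp_rot: [-179.9, -18.8, -112.4]
wrist_force: [-0.5, 3.2, 11.7]
opening: 0.0597
```

```bash
python3 - <<'E'
from go import *
ff('brown')
E
```

```text
t 16.65 p [0.6099 0.2743 0.1039] r [-179.9  -18.8 -112.4] F [-0.5  3.2 11.7] op 0.0597 q [ 29.  37.  36. 103. -12. -37.]
bay brown [-0.0578 -0.0007  0.0594] F stand [-1.2  1.7 12. ] M [ 0.69 -0.05  0.03]
```

Emit:
apply_moves(targets=[0.036,0.09,0.01,0,0,0,0.2,0.07,0.18,-0.025,0,0,0,0.2,0.11,0.265,-0.06,0,0,0,0.2,0.125,0.31,-0.08,0,0,0,0.2,0.125,0.31,-0.08,0,0,0,0.2])

```text
time: 17.15
ee_pos: [0.6137, 0.2827, 0.1007]
tcp_rot: [-179.9, -18.9, -112.4]
wrist_force: [-0.2, -0.6, 10.2]
opening: 0.0594
```

```bash
python3 - <<'E'
from go import *
ff('brown')
E
```

```text
t 17.15 p [0.6137 0.2827 0.1007] r [-179.9  -18.9 -112.4] F [-0.2 -0.6 10.2] op 0.0594 q [ 30.  39.  37. 104. -12. -36.]
bay brown [-0.048  -0.0011  0.0594] F stand [-3.9 -0.1  9.5] M [0.2  0.55 0.08]
```

Emit:
apply_moves(targets=[0.03,0.07,-0.015,0,0,0,0.2,0.053,0.13,-0.035,0,0,0,0.2,0.075,0.18,-0.055,0,0,0,0.2,0.075,0.18,-0.055,0,0,0,0.2])

```text
time: 17.55
ee_pos: [0.615, 0.2861, 0.0995]
tcp_rot: [-179.9, -19.2, -112.4]
wrist_force: [-7.5, -11.6, 13.5]
opening: 0.0595
```

```bash
python3 - <<'E'
from go import *
ff('brown')
E
```

```text
t 17.55 p [0.615  0.2861 0.0995] r [-179.9  -19.2 -112.4] F [ -7.5 -11.6  13.5] op 0.0595 q [ 30.  40.  38. 104. -12. -36.]
bay brown [-0.0442 -0.001   0.0595] F stand [-17.3   2.5   8.4] M [ 0.48  2.79 -0.18]
```

Emit:
apply_moves(targets=[0,0,0.04,0,0,0,0.75,0,0,0.04,0,0,0,0.85,0,0,0.04,0,0,0,0.9,0,0,0.04,0,0,0,0.9,0,0,0.04,0,0,0,0.9])

```text
time: 18.05
ee_pos: [0.6155, 0.2883, 0.0983]
tcp_rot: [-180.0, -19.0, -112.4]
wrist_force: [0.6, 0.1, 0.1]
opening: 0.0767
```

Emit:
apply_moves(targets=[0.05,0.13,0.5,0,0,0,0.9,0.12,0.3,1.1,0,0,0,0.9,0.22,0.56,2.0,0,0,0,0.95,0.3,0.75,2.9,0,0,0,1,0.3,0.75,3.5,0,0,0,1])

```text
time: 18.55
ee_pos: [0.6245, 0.3113, 0.2053]
tcp_rot: [-179.9, -18.9, -112.4]
wrist_force: [-0.6, -0.0, 0.5]
opening: 0.0855
```

```bash
python3 - <<'E'
from go import *
b=pickle.load(open("boxes.pkl","rb")); q=b["case1"]
ff('brown'); delta([q[0],q[1],.13],down(np.radians(25)))
E
```

```text
t 18.55 p [0.6245 0.3113 0.2053] r [-179.9  -18.9 -112.4] F [-0.6 -0.   0.5] op 0.0855 q [ 31.  50.  66. 122. -11. -35.]
bay brown [-0.0532 -0.0003  0.1682] F stand [-0.4  0.6  0.4] M [-0.03 -0.29  0.  ]
d [  0.47  -16.714  -2.509] rot [ 2.34  -2.22  -7.043]
```

Emit:
apply_moves(targets=[0.0,-1.5,0,0.23,-0.22,-0.7,1,0.0,-3.1,0,0.46,-0.44,-1.4,1,0.1,-4.7,0,0.7,-0.66,-2.1,1,0.2,-6.3,0,0.94,-0.88,-2.8,1,0.23,-7.9,0,1.17,-1.1,-3.5,1])

```text
time: 19.05
ee_pos: [0.6311, 0.0774, 0.2037]
tcp_rot: [-178.2, -9.5, -134.0]
wrist_force: [0.7, -0.9, 1.2]
opening: 0.0858
```

```bash
python3 - <<'E'
from go import *
b=pickle.load(open("boxes.pkl","rb")); q=b["case1"]
st_(); delta([q[0],q[1],.13],down(np.radians(25)))
for n in("side","top"):
    c=camera(n); crop(c["img"],(130,200,370,400) if n=="side" else (80,110,240,270),3.1,f"pics/p6{n}.png")
E
```

```text
t 19.05 p [0.6311 0.0774 0.2037] r [-178.2   -9.5 -134. ] F [ 0.7 -0.9  1.2] op 0.0858 q [ 10.  24.  29. 102.  -7. -36.]
d [ 0.251 -8.915 -2.455] rot [ 1.162 -1.118 -3.514]
```

View pics/p6side.png

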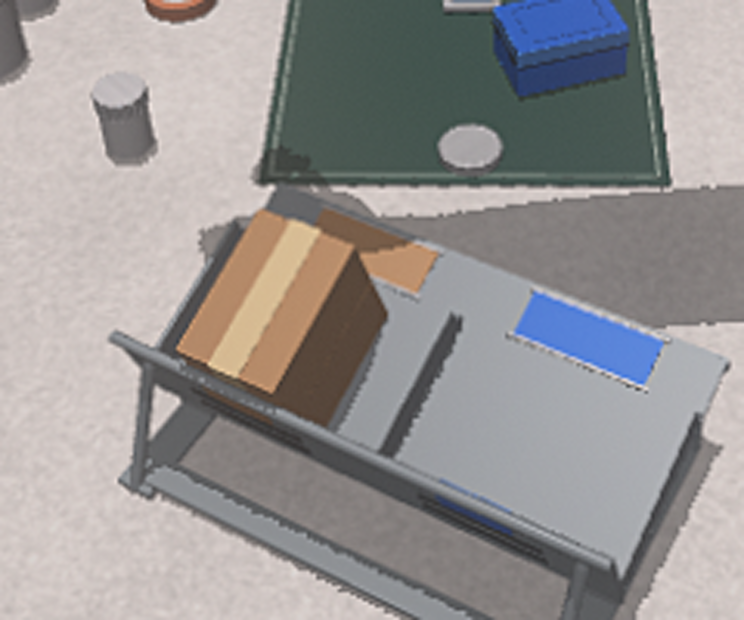

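Both cartons are stacked square. On to the far case.

Emit:
apply_moves(targets=[0.05,-1.6,-0.2,0.23,-0.22,-0.7,1,0.1,-3.2,-0.6,0.46,-0.44,-1.4,1,0.15,-4.8,-1,0.7,-0.66,-2.1,1,0.2,-6.4,-1.4,0.94,-0.88,-2.8,1,0.25,-8,-1.8,1.16,-1.12,-3.5,1])

```text
time: 19.65
ee_pos: [0.6387, -0.1624, 0.1494]
tcp_rot: [-180.0, 0.0, -154.9]
wrist_force: [0.8, 0.0, 0.6]
opening: 0.0853
```

```bash
python3 - <<'E'
from go import *
b=pickle.load(open("boxes.pkl","rb")); q=b["case1"]
st_(); delta([q[0],q[1],.013],down(np.radians(25)))
E
```

```text
t 19.65 p [ 0.6387 -0.1624  0.1494] r [-180.     0.  -154.9] F [0.8 0.  0.6] op 0.0853 q [-14.  19.  18.  88.  -0. -39.]
d [-4.000e-03 -9.230e-01 -4.546e+00] rot [ 0.002  0.002 -0.017]
```

Emit:
apply_moves(targets=[0,-0.92,-0.6,0,0,0,1,0,-0.92,-2,0,0,0,1,0,-0.92,-3.3,0,0,0,1,0,-0.92,-4.5,0,0,0,1,0,-0.92,-4.5,0,0,0,1])

```text
time: 20.15
ee_pos: [0.6356, -0.1873, 0.0088]
tcp_rot: [179.7, -0.5, -154.7]
wrist_force: [-0.7, 0.6, -1.0]
opening: 0.0854
```

Emit:
apply_moves(targets=[0,0,0,0,0,0,0.8,0,0,0,0,0,0,0.5,0,0,0,0,0,0,0.3,0,0,0,0,0,0,0.2,0,0,0,0,0,0,0.2])

```text
time: 20.65
ee_pos: [0.6404, -0.1886, 0.0177]
tcp_rot: [-179.8, 0.1, -154.7]
wrist_force: [0.2, 0.6, 6.2]
opening: 0.0554
```

Emit:
apply_moves(targets=[0,0,0,0,0,0,0.2,0,0,0.3,0,0,0,0.2,0,0,1,0,0,0,0.2,0,0,2.5,0,0,0,0.2,0,0,4,0,0,0,0.2])

```text
time: 21.15
ee_pos: [0.6381, -0.1882, 0.1362]
tcp_rot: [180.0, -0.1, -154.8]
wrist_force: [1.4, 0.1, -2.1]
opening: 0.0554
```

```bash
python3 - <<'E'
from go import *
st_(); delta(bay('blue',-.055,0,.10),RT)
E
```

```text
t 21.15 p [ 0.6381 -0.1882  0.1362] r [ 1.800e+02 -1.000e-01 -1.548e+02] F [ 1.4  0.1 -2.1] op 0.0554 q [-16.  20.  18.  87.  -0. -42.]
d [-5.088 17.671  0.172] rot [-2.337  2.208  7.042]
```

Emit:
apply_moves(targets=[-0.4,1.3,1.2,-0.2,0.19,0.6,0.2,-0.8,2.8,2.2,-0.4,0.38,1.2,0.2,-1.2,4.2,2.2,-0.6,0.57,1.8,0.2,-1.6,5.6,2.2,-0.8,0.76,2.4,0.2,-2.0,7,2.2,-0.96,0.9,2.9,0.2])

```text
time: 21.65
ee_pos: [0.5782, 0.0234, 0.2022]
tcp_rot: [-178.1, -7.7, -137.3]
wrist_force: [1.3, 0.2, -2.8]
opening: 0.0558
```

```bash
python3 - <<'E'
from go import *
st_(); delta(bay('blue',-.055,0,.14),RT)
E
```

```text
t 21.65 p [0.5782 0.0234 0.2022] r [-178.1   -7.7 -137.3] F [ 1.3  0.2 -2.8] op 0.0558 q [  5.  14.  16.  98.  -6. -37.]
d [-2.928 11.021 -0.769] rot [-1.383  1.329  4.113]
```

Emit:
apply_moves(targets=[-0.5,1.4,0.2,-0.18,0.17,0.55,0.2,-1.0,2.9,0.3,-0.36,0.34,1.1,0.2,-1.5,4.4,0.3,-0.55,0.53,1.65,0.2,-1.9,5.9,0.3,-0.75,0.72,2.2,0.2,-2.2,7.4,0.3,-0.93,0.9,2.75,0.2])

```text
time: 22.15
ee_pos: [0.5119, 0.2454, 0.2111]
tcp_rot: [-178.8, -15.4, -120.7]
wrist_force: [0.7, -0.2, -1.6]
opening: 0.0555
```

Emit:
apply_moves(targets=[-0.2,0.9,0,-0.11,0.1,0.33,0.2,-0.4,1.8,0,-0.22,0.2,0.66,0.2,-0.6,2.7,-0.2,-0.33,0.3,1.0,0.2,-0.73,3.6,-0.6,-0.45,0.43,1.36,0.2,-0.73,3.6,-1.07,-0.45,0.43,1.36,0.2])

```text
time: 22.65
ee_pos: [0.4901, 0.3551, 0.177]
tcp_rot: [179.9, -19.0, -112.0]
wrist_force: [0.2, -0.0, -2.9]
opening: 0.0555
```

```bash
python3 - <<'E'
from go import *
ff('blue'); delta(bay('blue',-.056,0,.06),RT); delta(bay('blue',-.056,0,.025),RT)
c=camera("side"); crop(c["img"],(150,200,390,400),3.1,f"pics/p7.png")
E
```

```text
t 22.65 p [0.4901 0.3551 0.177 ] r [ 179.9  -19.  -112. ] F [ 0.2 -0.  -2.9] op 0.0555 q [ 40.  30.  33. 110.  -9. -27.]
bay blue [-0.0534  0.0007  0.1382] F stand [ 1.  -0.2 -2.7] M [-0.07 -0.5   0.03]
d [-0.329 -0.87  -2.438] rot [-0.005 -0.012 -0.014]
d [-0.472 -1.222 -3.541] rot [-0.005 -0.012 -0.014]
```

View pics/p7.png

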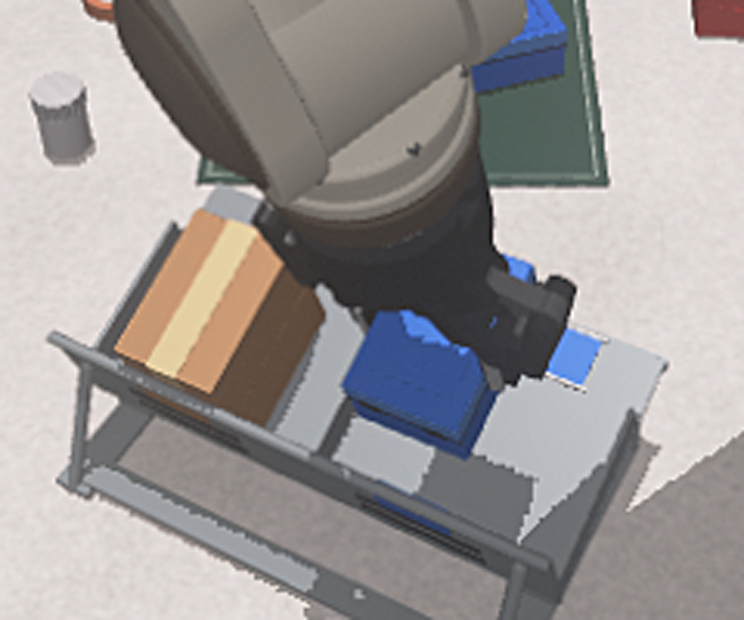

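Emit:
apply_moves(targets=[-0.07,-0.17,-0.5,0,0,0,0.2,-0.14,-0.36,-1.0,0,0,0,0.2,-0.21,-0.55,-1.5,0,0,0,0.2,-0.28,-0.73,-2.0,0,0,0,0.2,-0.33,-0.87,-2.43,0,0,0,0.2])

```text
time: 23.2
ee_pos: [0.4811, 0.3249, 0.1053]
tcp_rot: [180.0, -19.0, -112.3]
wrist_force: [0.1, -0.0, -2.0]
opening: 0.0557
```

```bash
python3 - <<'E'
from go import *
ff('blue'); delta(bay('blue',-.056,0,.025),RT)
c=camera("side"); crop(c["img"],(150,200,390,400),3.1,f"pics/p8.png")
E
```

```text
t 23.2 p [0.4811 0.3249 0.1053] r [ 180.   -19.  -112.3] F [ 0.1 -0.  -2. ] op 0.0557 q [ 38.  26.  19. 100.  -9. -28.]
bay blue [-0.0598 -0.0024  0.0602] F stand [ 0.7 -0.1 -1.9] M [ 0.01 -0.42  0.03]
d [-0.173 -0.213 -1.151] rot [-0.003 -0.001  0.038]
```

View pics/p8.png

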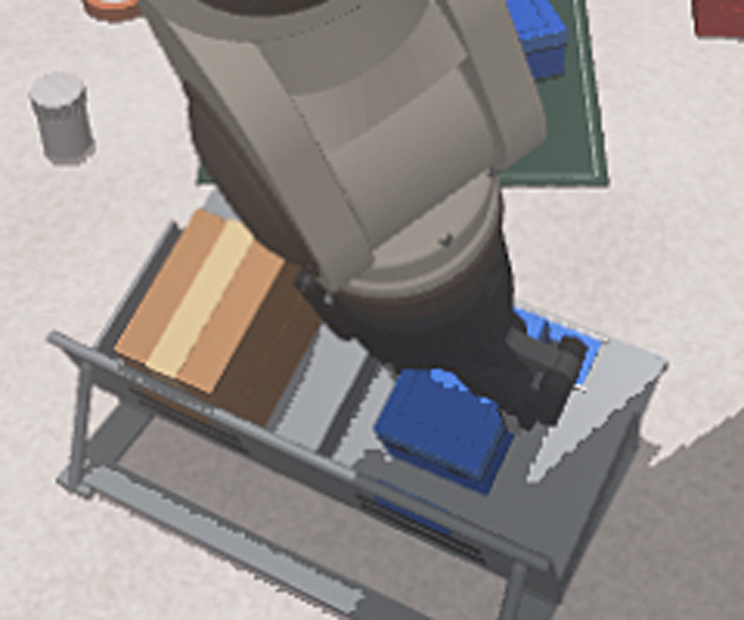

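Emit:
apply_moves(targets=[-0.04,-0.06,-0.35,0,0,0,0.2,-0.09,-0.12,-0.7,0,0,0,0.2,-0.14,-0.18,-1.0,0,0,0,0.2,-0.16,-0.22,-1.14,0,0,0.03,0.2,-0.16,-0.22,-1.14,0,0,0.03,0.2])

```text
time: 23.75
ee_pos: [0.4759, 0.3187, 0.0698]
tcp_rot: [179.9, -19.1, -112.1]
wrist_force: [0.0, 1.1, -2.4]
opening: 0.0556
```

```bash
python3 - <<'E'
from go import *
ff('blue')
E
```

```text
t 23.75 p [0.4759 0.3187 0.0698] r [ 179.9  -19.1 -112.1] F [ 0.   1.1 -2.4] op 0.0556 q [ 38.  25.  14.  96.  -9. -28.]
bay blue [-0.0555  0.0001  0.0242] F stand [ 1.8  0.4 -1.9] M [ 0.01 -0.45  0.01]
```

Emit:
apply_moves(targets=[-0.012,-0.03,-0.09,0,0,0,0.2,-0.025,-0.06,-0.19,0,0,0,0.2,-0.032,-0.08,-0.25,0,0,0,0.2,-0.032,-0.08,-0.25,0,0,0,0.2])

```text
time: 24.15
ee_pos: [0.4758, 0.3177, 0.0659]
tcp_rot: [-180.0, -18.8, -112.1]
wrist_force: [-1.8, 3.1, 15.5]
opening: 0.0554
```

Emit:
apply_moves(targets=[-0.008,-0.02,-0.06,0,0,0,0.2,-0.012,-0.03,-0.1,0,0,0,0.2,-0.012,-0.03,-0.1,0,0,0,0.2])

```text
time: 24.45
ee_pos: [0.4759, 0.3177, 0.0657]
tcp_rot: [-179.9, -18.6, -112.1]
wrist_force: [-5.0, 5.6, 33.1]
opening: 0.0556
```

```bash
python3 - <<'E'
from go import *
ff('blue')
E
```

```text
t 24.45 p [0.4759 0.3177 0.0657] r [-179.9  -18.6 -112.1] F [-5.   5.6 33.1] op 0.0556 q [ 38.  24.  13.  95.  -9. -28.]
bay blue [-0.0551 -0.0003  0.02  ] F stand [-7.7  6.7 32.4] M [1.68 1.07 0.29]
```

Emit:
apply_moves(targets=[0.018,0.045,0.14,0,0,0,0.2,0.05,0.13,0.11,0,0,0,0.2,0.09,0.22,0.075,0,0,0,0.2,0.125,0.31,0.04,0,0,0,0.2,0.125,0.31,0.04,0,0,0,0.2])

```text
time: 24.95
ee_pos: [0.4793, 0.3249, 0.063]
tcp_rot: [-179.9, -19.0, -112.1]
wrist_force: [0.1, -1.5, 14.5]
opening: 0.0557
```

```bash
python3 - <<'E'
from go import *
ff('blue')
E
```

```text
t 24.95 p [0.4793 0.3249 0.063 ] r [-179.9  -19.  -112.1] F [ 0.1 -1.5 14.5] op 0.0557 q [ 39.  26.  15.  95.  -9. -28.]
bay blue [-0.0466 -0.0007  0.02  ] F stand [-6.  -0.6 13.3] M [0.2  0.72 0.09]
```

Emit:
apply_moves(targets=[0.02,0.05,0.0,0,0,0,0.2,0.045,0.11,-0.025,0,0,0,0.2,0.064,0.155,-0.045,0,0,0,0.2,0.064,0.155,-0.045,0,0,0,0.2])

```text
time: 25.35
ee_pos: [0.4811, 0.3294, 0.0613]
tcp_rot: [-180.0, -19.0, -112.1]
wrist_force: [-0.7, -3.0, 13.5]
opening: 0.0555
```

```bash
python3 - <<'E'
from go import *
ff('blue')
E
```

```text
t 25.35 p [0.4811 0.3294 0.0613] r [-180.   -19.  -112.1] F [-0.7 -3.  13.5] op 0.0555 q [ 39.  27.  15.  95.  -9. -28.]
bay blue [-0.0415 -0.0007  0.02  ] F stand [-7.2 -0.5 11.8] M [0.14 0.81 0.09]
```

Emit:
apply_moves(targets=[0.018,0.044,-0.01,0,0,0,0.2,0.035,0.088,-0.033,0,0,0,0.2,0.045,0.11,-0.04,0,0,0,0.2,0.045,0.11,-0.04,0,0,0,0.2])

```text
time: 25.75
ee_pos: [0.4817, 0.331, 0.0608]
tcp_rot: [-180.0, -19.2, -112.2]
wrist_force: [-5.8, -10.8, 18.7]
opening: 0.0555
```

```bash
python3 - <<'E'
from go import *
ff('blue')
E
```

```text
t 25.75 p [0.4817 0.331  0.0608] r [-180.   -19.2 -112.2] F [ -5.8 -10.8  18.7] op 0.0555 q [ 39.  27.  16.  96.  -9. -28.]
bay blue [-0.0397 -0.0006  0.0201] F stand [-17.6   1.3  13.7] M [ 0.25  2.91 -0.06]
```

Emit:
apply_moves(targets=[0,0,0.06,0,0,0,0.75,0,0,0.06,0,0,0,0.85,0,0,0.06,0,0,0,0.9,0,0,0.06,0,0,0,0.9,0,0,0.06,0,0,0,0.9])

```text
time: 26.25
ee_pos: [0.4819, 0.333, 0.0601]
tcp_rot: [179.9, -19.0, -112.1]
wrist_force: [-0.5, 0.3, -0.1]
opening: 0.0769
```

Emit:
apply_moves(targets=[0.05,0.13,0.5,0,0,0,0.9,0.12,0.3,1.1,0,0,0,0.9,0.22,0.56,2.0,0,0,0,0.95,0.34,0.9,3.4,0,0,0,1,0.34,0.9,4.5,0,0,0,1])

```text
time: 26.75
ee_pos: [0.4921, 0.3606, 0.1969]
tcp_rot: [180.0, -19.0, -112.1]
wrist_force: [1.0, 0.7, -0.7]
opening: 0.0854
```

```bash
python3 - <<'E'
from go import *
b=pickle.load(open("boxes.pkl","rb")); q=b["case2"]
ff('blue'); delta([q[0],q[1],.14],down(np.radians(24)))
c=camera("side"); crop(c["img"],(150,200,390,400),3.1,f"pics/p9.png")
E
```

```text
t 26.75 p [0.4921 0.3606 0.1969] r [ 180.   -19.  -112.1] F [ 1.   0.7 -0.7] op 0.0854 q [ 40.  32.  37. 113.  -9. -26.]
bay blue [-0.0544  0.0009  0.1589] F stand [ 1.2 -0.7 -0.3] M [-0.03 -0.35  0.02]
d [ -0.256 -13.975  -1.895] rot [ 2.329 -2.261 -7.251]
```

View pics/p9.png

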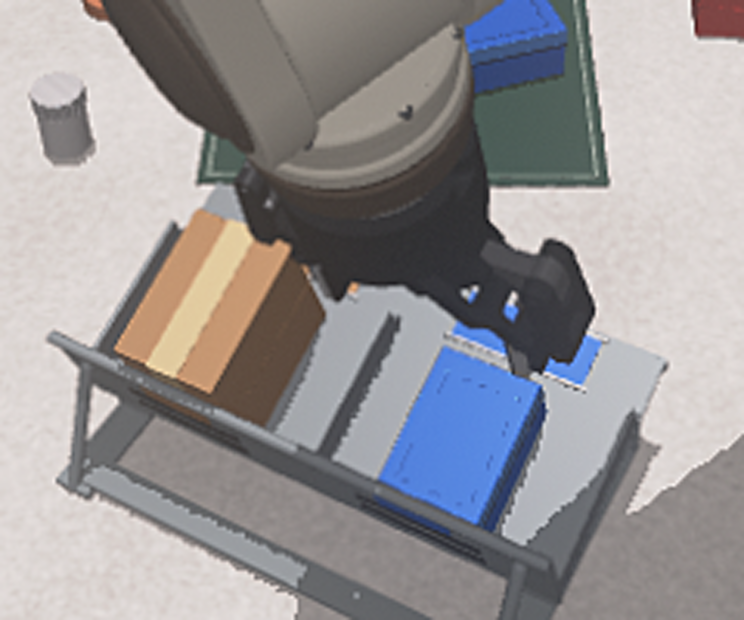

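Case in place and square. Fetching the last case.

Emit:
apply_moves(targets=[0,-1.4,0,0.26,-0.25,-0.8,1,0,-2.9,0,0.52,-0.5,-1.6,1,-0.1,-4.4,0,0.78,-0.75,-2.4,1,-0.1,-5.9,0,1.04,-1.0,-3.2,1,-0.15,-7.4,0,1.3,-1.26,-4.0,1])

```text
time: 27.3
ee_pos: [0.4873, 0.1362, 0.1952]
tcp_rot: [-178.1, -8.3, -136.8]
wrist_force: [0.8, -0.9, 0.4]
opening: 0.0852
```

```bash
python3 - <<'E'
from go import *
b=pickle.load(open("boxes.pkl","rb")); q=b["case2"]
st_(); delta([q[0],q[1],.1],down(np.radians(24)))
E
```

```text
t 27.3 p [0.4873 0.1362 0.1952] r [-178.1   -8.3 -136.8] F [ 0.8 -0.9  0.4] op 0.0852 q [ 19.   5.   6.  97.  -5. -25.]
d [-0.097 -6.496 -3.174] rot [ 1.026 -0.986 -3.216]
```

Emit:
apply_moves(targets=[0,-1.5,0,0.2,-0.2,-0.7,1,0,-3,-0.3,0.42,-0.4,-1.4,1,-0.05,-4.5,-0.8,0.65,-0.62,-2.1,1,-0.1,-5.8,-1.5,0.9,-0.85,-2.8,1,-0.1,-6.5,-2.4,1.026,-0.986,-3.2,1])

```text
time: 27.8
ee_pos: [0.4846, -0.0599, 0.1237]
tcp_rot: [-179.9, 0.1, -156.0]
wrist_force: [0.9, 0.6, 0.2]
opening: 0.0856
```

```bash
python3 - <<'E'
from go import *
b=pickle.load(open("boxes.pkl","rb")); q=b["case2"]
st_(); delta([q[0],q[1],.0145],down(np.radians(24)))
E
```

```text
t 27.8 p [ 0.4846 -0.0599  0.1237] r [-1.799e+02  1.000e-01 -1.560e+02] F [0.9 0.6 0.2] op 0.0856 q [ -7.  -4. -11.  83.  -0. -31.]
d [-0.006  0.042 -3.64 ] rot [0.008 0.02  0.003]
```

Emit:
apply_moves(targets=[0,0.02,-1,0,0,0,1,0,0.02,-2,0,0,0,1,0,0.02,-3,0,0,0,1,0,0.02,-3.62,0,0,0,1,0,0.02,-3.62,0,0,0,1])

```text
time: 28.3
ee_pos: [0.4826, -0.0563, 0.0121]
tcp_rot: [179.9, -0.3, -155.7]
wrist_force: [-0.0, 0.1, -0.2]
opening: 0.085
```

Emit:
apply_moves(targets=[0,0,0,0,0,0,0.8,0,0,0,0,0,0,0.5,0,0,0,0,0,0,0.3,0,0,0,0,0,0,0.2,0,0,0,0,0,0,0.2])

```text
time: 28.8
ee_pos: [0.4857, -0.0567, 0.0165]
tcp_rot: [-179.9, 0.0, -155.7]
wrist_force: [-1.0, -0.1, 7.0]
opening: 0.0552
```

Emit:
apply_moves(targets=[0,0,0,0,0,0,0.2,0,0,0.3,0,0,0,0.2,0,0,1,0,0,0,0.2,0,0,2.5,0,0,0,0.2,0,0,4,0,0,0,0.2])

```text
time: 29.3
ee_pos: [0.4838, -0.0564, 0.1362]
tcp_rot: [180.0, -0.2, -155.7]
wrist_force: [2.0, -1.1, -1.8]
opening: 0.0555
```

```bash
python3 - <<'E'
from go import *
st_(); delta(bay('blue',-.056,0,.14),RT)
E
```

```text
t 29.3 p [ 0.4838 -0.0564  0.1362] r [ 180.    -0.2 -155.7] F [ 2.  -1.1 -1.8] op 0.0555 q [ -7.  -4. -10.  85.  -0. -31.]
d [ 0.209 13.651  1.444] rot [-2.319  2.225  7.201]
```

Emit:
apply_moves(targets=[0,1.3,1.2,-0.23,0.22,0.7,0.2,0,2.7,2.2,-0.47,0.45,1.45,0.2,0,4.1,2.4,-0.7,0.68,2.2,0.2,0.05,5.5,2.4,-0.94,0.9,2.9,0.2,0.1,6.9,2.4,-1.17,1.12,3.6,0.2])

```text
time: 29.8
ee_pos: [0.4875, 0.1523, 0.2081]
tcp_rot: [-178.0, -9.6, -134.1]
wrist_force: [1.2, -0.5, -2.3]
opening: 0.0555
```

```bash
python3 - <<'E'
from go import *
st_(); delta(bay('blue',-.056,0,.12),RT)
E
```

```text
t 29.8 p [0.4875 0.1523 0.2081] r [-178.    -9.6 -134.1] F [ 1.2 -0.5 -2.3] op 0.0555 q [ 21.   7.   9. 100.  -6. -25.]
d [ 2.000e-03  6.494e+00 -1.583e+00] rot [-1.152  1.131  3.569]
```

Emit:
apply_moves(targets=[0,1.3,0,-0.23,0.22,0.7,0.2,0,2.7,0,-0.46,0.45,1.4,0.2,0,4.1,-0.1,-0.7,0.68,2.1,0.2,0,5.4,-0.4,-0.93,0.91,2.85,0.2,0,6.4,-0.8,-1.15,1.13,3.55,0.2])

```text
time: 30.3
ee_pos: [0.4873, 0.3449, 0.183]
tcp_rot: [180.0, -19.0, -112.2]
wrist_force: [1.0, 0.1, -2.3]
opening: 0.0552
```

```bash
python3 - <<'E'
from go import *
ff('blue'); delta(bay('blue',-.056,0,.075),RT)
c=camera("side"); crop(c["img"],(150,200,390,400),3.1,f"pics/p10.png")
E
```

```text
t 30.3 p [0.4873 0.3449 0.183 ] r [ 180.   -19.  -112.2] F [ 1.   0.1 -2.3] op 0.0552 q [ 40.  29.  32. 110.  -9. -27.]
bay blue [-0.0653 -0.0005  0.1405] F stand [ 1.2 -0.9 -2. ] M [-0.04 -0.46  0.01]
d [-0.173 -0.38  -2.166] rot [ 0.    -0.006  0.008]
```

View pics/p10.png

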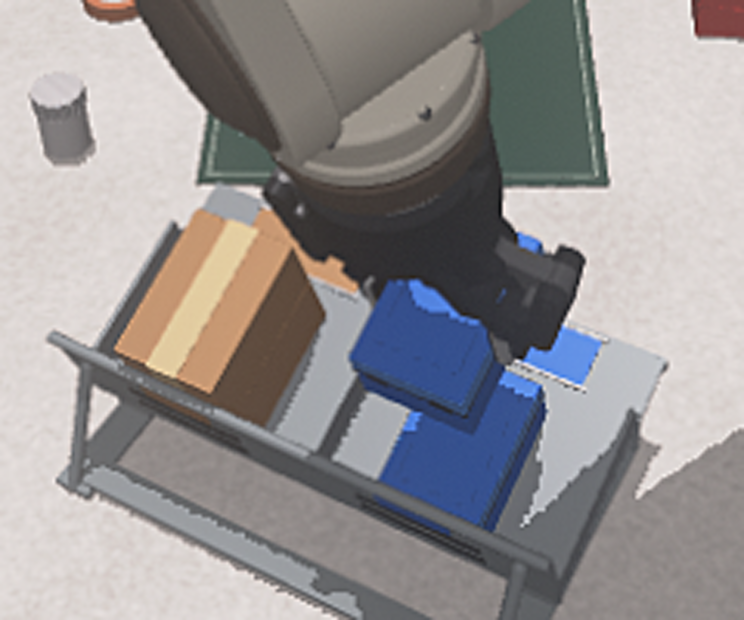

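Emit:
apply_moves(targets=[-0.04,-0.1,-0.5,0,0,0,0.2,-0.08,-0.19,-1.0,0,0,0,0.2,-0.12,-0.28,-1.5,0,0,0,0.2,-0.17,-0.38,-2.1,0,0,0,0.2,-0.17,-0.38,-2.15,0,0,0,0.2])

```text
time: 30.85
ee_pos: [0.4817, 0.3303, 0.1166]
tcp_rot: [179.9, -19.2, -112.4]
wrist_force: [0.4, -0.1, -2.3]
opening: 0.055
```

```bash
python3 - <<'E'
from go import *
ff('blue'); delta(bay('blue',-.056,0,.066),RT)
E
```

```text
t 30.85 p [0.4817 0.3303 0.1166] r [ 179.9  -19.2 -112.4] F [ 0.4 -0.1 -2.3] op 0.055 q [ 39.  26.  21. 102.  -9. -27.]
bay blue [-0.0585 -0.0009  0.0726] F stand [ 0.8 -0.4 -2.1] M [ 0.   -0.43  0.02]
d [-0.026  0.016 -0.236] rot [ 0.018 -0.029  0.051]
```

Emit:
apply_moves(targets=[-0.01,-0.01,-0.08,0,0,0.05,0.2,-0.02,-0.02,-0.16,0,0,0.05,0.2,-0.025,-0.03,-0.24,0,0,0.05,0.2,-0.025,-0.03,-0.24,0,0,0.05,0.2])

```text
time: 31.25
ee_pos: [0.4819, 0.3303, 0.1113]
tcp_rot: [180.0, -19.0, -112.1]
wrist_force: [-0.4, 0.8, -1.5]
opening: 0.0557
```

Emit:
apply_moves(targets=[-0.006,-0.015,-0.05,0,0,0,0.2,-0.012,-0.03,-0.1,0,0,0,0.2,-0.012,-0.03,-0.1,0,0,0,0.2])

```text
time: 31.55
ee_pos: [0.4813, 0.3292, 0.1079]
tcp_rot: [180.0, -19.0, -112.1]
wrist_force: [0.7, -0.5, -2.0]
opening: 0.0556
```

```bash
python3 - <<'E'
from go import *
ff('blue')
E
```

```text
t 31.55 p [0.4813 0.3292 0.1079] r [ 180.   -19.  -112.1] F [ 0.7 -0.5 -2. ] op 0.0556 q [ 39.  26.  20. 100.  -9. -28.]
bay blue [-0.0568 -0.0009  0.064 ] F stand [ 0.5 -0.9 -1.9] M [-0.04 -0.43  0.06]
```

Emit:
apply_moves(targets=[-0.006,-0.015,-0.05,0,0,0,0.2,-0.012,-0.03,-0.1,0,0,0,0.2,-0.018,-0.045,-0.14,0,0,0,0.2,-0.018,-0.045,-0.14,0,0,0,0.2])

```text
time: 31.95
ee_pos: [0.481, 0.3283, 0.105]
tcp_rot: [-180.0, -18.9, -112.1]
wrist_force: [-0.0, 1.2, 5.6]
opening: 0.055
```

```bash
python3 - <<'E'
from go import *
ff('blue')
E
```

```text
t 31.95 p [0.481  0.3283 0.105 ] r [-180.   -18.9 -112.1] F [-0.   1.2  5.6] op 0.055 q [ 39.  26.  19. 100.  -9. -28.]
bay blue [-0.0567 -0.001   0.061 ] F stand [-0.7  0.5  5.7] M [ 0.23 -0.29 -0.05]
```

Contact at 61 mm as expected. Slide back to the stop.

Emit:
apply_moves(targets=[0.036,0.09,-0.035,0,0,0,0.2,0.07,0.18,-0.07,0,0,0,0.2,0.107,0.265,-0.1,0,0,0,0.2,0.135,0.333,-0.125,0,0,0,0.2,0.135,0.333,-0.125,0,0,0,0.2])

```text
time: 32.45
ee_pos: [0.4853, 0.338, 0.1015]
tcp_rot: [-179.9, -19.0, -112.1]
wrist_force: [0.2, -0.0, 7.3]
opening: 0.0556
```

```bash
python3 - <<'E'
from go import *
ff('blue')
E
```

```text
t 32.45 p [0.4853 0.338  0.1015] r [-179.9  -19.  -112.1] F [ 0.2 -0.   7.3] op 0.0556 q [ 39.  27.  21. 100.  -9. -27.]
bay blue [-0.0455 -0.0013  0.0611] F stand [-2.3 -0.2  6.9] M [0.01 0.08 0.08]
```

Emit:
apply_moves(targets=[0.024,0.06,-0.02,0,0,0,0.2,0.048,0.117,-0.043,0,0,0,0.2,0.072,0.175,-0.065,0,0,0,0.2,0.072,0.175,-0.065,0,0,0,0.2])

```text
time: 32.85
ee_pos: [0.4872, 0.3426, 0.0998]
tcp_rot: [-179.9, -19.0, -112.1]
wrist_force: [-1.4, -5.0, 9.3]
opening: 0.0554
```

```bash
python3 - <<'E'
from go import *
ff('blue')
E
```

```text
t 32.85 p [0.4872 0.3426 0.0998] r [-179.9  -19.  -112.1] F [-1.4 -5.   9.3] op 0.0554 q [ 39.  28.  22. 100.  -9. -27.]
bay blue [-0.0403 -0.0013  0.0611] F stand [-7.9 -0.6  7.1] M [ 0.09  0.95 -0.04]
```

Emit:
apply_moves(targets=[0.02,0.05,-0.018,0,0,0,0.2,0.03,0.075,-0.028,0,0,0,0.2,0.03,0.075,-0.028,0,0,0,0.2])

```text
time: 33.15
ee_pos: [0.4872, 0.3427, 0.0998]
tcp_rot: [-180.0, -19.3, -112.2]
wrist_force: [-7.9, -15.3, 16.5]
opening: 0.0555
```

```bash
python3 - <<'E'
from go import *
ff('blue')
E
```

```text
t 33.15 p [0.4872 0.3427 0.0998] r [-180.   -19.3 -112.2] F [ -7.9 -15.3  16.5] op 0.0555 q [ 39.  28.  22. 101.  -9. -27.]
bay blue [-0.0402 -0.0013  0.0611] F stand [-21.6   1.6  10. ] M [ 0.27  3.6  -0.26]
```

Firm against the backstop. Release and retreat.

Emit:
apply_moves(targets=[0,0,0.04,0,0,0,0.75,0,0,0.04,0,0,0,0.85,0,0,0.04,0,0,0,0.9,0,0,0.04,0,0,0,0.9,0,0,0.04,0,0,0,0.9])

```text
time: 33.65
ee_pos: [0.4879, 0.3455, 0.0983]
tcp_rot: [180.0, -19.0, -112.1]
wrist_force: [-0.0, 0.4, -0.2]
opening: 0.0768
```

Emit:
apply_moves(targets=[0.05,0.13,0.5,0,0,0,0.9,0.12,0.3,1.1,0,0,0,0.9,0.22,0.56,2.0,0,0,0,0.95,0.34,0.9,3.4,0,0,0,1,0.34,0.9,4,0,0,0,1])

```text
time: 34.15
ee_pos: [0.4984, 0.3734, 0.2216]
tcp_rot: [-179.9, -18.8, -112.1]
wrist_force: [0.2, -0.8, 0.2]
opening: 0.086
```

Emit:
apply_moves(targets=[0,-1.4,0,0.26,-0.25,-0.8,1,0,-2.9,0,0.52,-0.5,-1.6,1,-0.1,-4.4,0,0.78,-0.75,-2.4,1,-0.1,-5.9,0,1.04,-1.0,-3.2,1,-0.15,-7.4,0,1.3,-1.26,-4.0,1])

```text
time: 34.65
ee_pos: [0.4934, 0.1488, 0.2184]
tcp_rot: [-178.1, -8.3, -136.8]
wrist_force: [1.3, -0.1, 0.8]
opening: 0.0855
```

Emit:
apply_moves(targets=[-1,-1.4,0,0,0,0,1,-2,-2.8,0,0,0,0,1,-3,-4.2,0,0,0,0,1,-4,-5.6,0,0,0,0,1,-4,-5.6,0,0,0,0,1])

```text
time: 35.15
ee_pos: [0.3712, -0.0202, 0.2194]
tcp_rot: [-178.1, -8.4, -136.8]
wrist_force: [1.5, 0.1, 0.0]
opening: 0.0854
```

```bash
python3 - <<'E'
from go import *
st_()
cs={}
for n in("side","top"):
    c=cs[n]=camera(n); crop(c["img"],(130,200,370,420) if n=="side" else (80,110,240,270),2.7 if n=="side" else 3.6,f"pics/f{n}.png"); cv2.imwrite(f"pics/full{n}.png",c["img"][:,:,::-1])
pickle.dump(cs,open("cs2.pkl","wb"))
# bystander shifts vs start
c0=pickle.load(open("cs.pkl","rb"))
for k in ["bezel","winding_key","lens_cap","adapter","canister","screwdriver"]:
  for n in("side","top"):
    r=recognise(k,n); print(k,n,[(np.round(d["box"]).astype(int).tolist(),round(d["conf"],2)) for d in r[:2]])
E
```

```text
t 35.15 p [ 0.3712 -0.0202  0.2194] r [-178.1   -8.4 -136.8] F [1.5 0.1 0. ] op 0.0854 q [  2. -15. -10. 100.  -7. -41.]
bezel side []
bezel top [([313, 201, 326, 219], 0.73), ([156, 230, 179, 262], 0.73)]
winding_key side [([272, 156, 290, 162], 0.44)]
winding_key top [([379, 197, 387, 209], 0.53)]
lens_cap side [([271, 241, 294, 259], 0.68), ([232, 295, 256, 338], 0.67)]
lens_cap top [([248, 206, 263, 222], 0.61)]
adapter side [([179, 190, 198, 207], 0.6)]
adapter top [([167, 178, 184, 200], 0.58), ([304, 119, 324, 137], 0.49)]
canister side [([162, 225, 179, 252], 0.76)]
canister top [([243, 117, 260, 135], 0.77), ([377, 196, 386, 210], 0.62)]
screwdriver side [([163, 225, 180, 251], 0.54), ([214, 147, 228, 158], 0.45)]
screwdriver top [([374, 138, 396, 147], 0.53)]
```

View pics/fside.png

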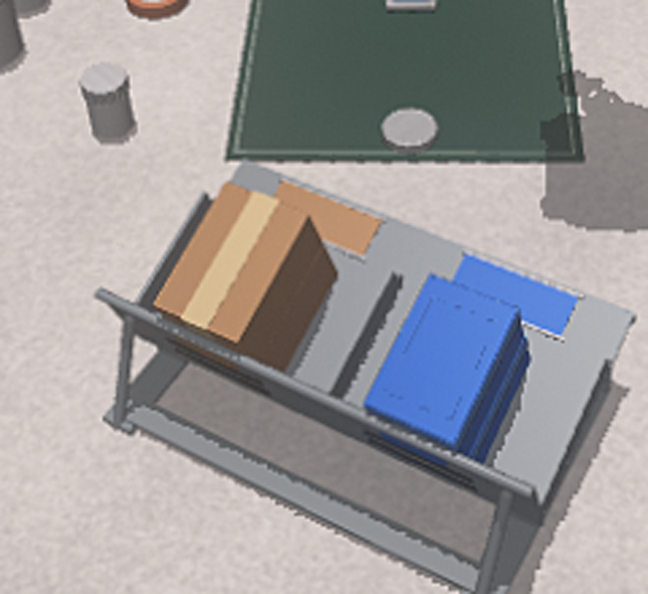

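View pics/ftop.png

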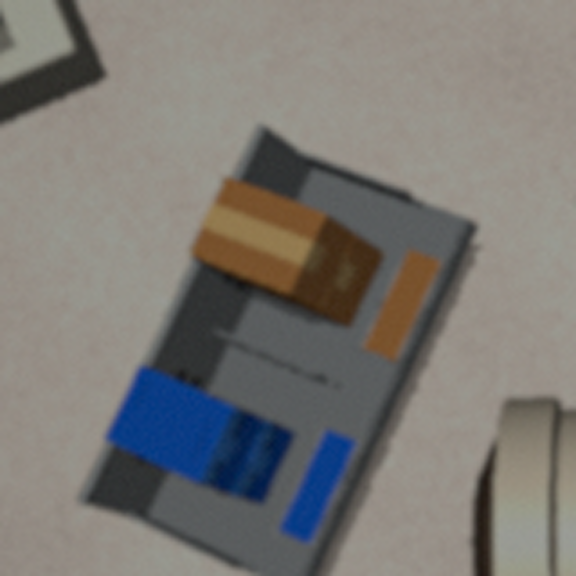

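View pics/fullside.png

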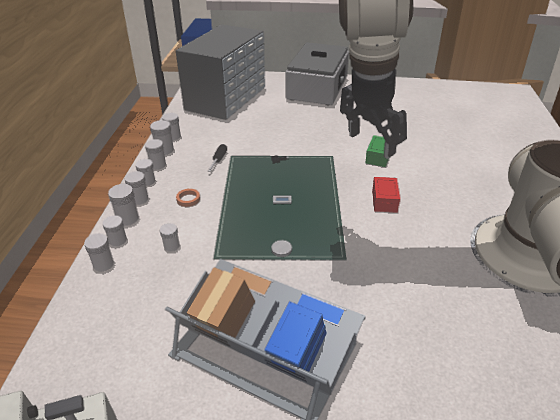

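```bash
python3 - <<'E'
from go import *
st_(); print(bot.job_done())
E
```

```text
t 35.85 p [ 0.3738 -0.0174  0.2185] r [-178.2   -8.4 -136.6] F [-0.2 -1.   0.7] op 0.0856 q [  3. -14. -10. 100.  -7. -41.]
the job is handed in; nothing more can be done
None
```

All four boxes are on the stand and the job is handed in, at about 36 s of the allowed 72 s. The two cartons are stacked in the brown bay and the two blue cases in the blue bay. I set each box down until it touched, slid it until it pressed on the backstop at about 17 to 22 N, then released it and backed straight off.

**Placement:** the last pictures show both stacks lid up and square in the middle of their bays, hard against the backstop. Within each stack the tool stopped within about 1 mm of the same distance from the backstop for both boxes. The upper boxes met the lower ones 41 to 43 mm higher, which fits the box heights.

**Other things on the desk:** the bezel, key, lens cap, adapter, canister and screwdriver show no visible shift, and the gripper is clear of everything.

**Checks that failed or disagreed:**
- **Stand fit:** it was off by up to 3 px, and the floor by about 5 mm in height, so I placed by contact force instead.
- **Side camera:** box angles from this view alone differed from the top view by 5 to 10 degrees, so I mostly went by the top view.
- **Networks:** they gave some false hits in the final pictures, such as boxes taken for the adapter or lens cap. They also missed the bezel in the side view, where it is plainly visible.
- **Not measured:** I judged the final box poses by eye and from the tool positions. I did not compute them from the last pictures.

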